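# Put the embossing die away in its nest and cover it

## Robot

A 6-joint arm with a two-finger parallel gripper is mounted at the origin on a cart in front of the work surface, level with it; the furniture and walls round the work are solid. World frame = base frame: x ahead of the robot, y to its left, z up, the work surface at z = 0. Lengths are in m, angles in rad, forces in N, time in s.
With the tool pointing down it reaches from about 0.35 to 0.975 m from the base axis. Payload 4.9 kg.
Tool frame: the origin (TCP) lies midway between the tips of the shut fingers; the grasp point (between the pads) lies 19 mm behind it; z points along the fingers, y is the direction in which the jaws open and shut (so a half turn about z gives the same grasp; the last joint's range is limited). The gripper opens to 85 mm and grips with 20 to 120 N. Pads are 22 mm wide; open, the fingers measure 114 mm over their backs; the gripper's body (76 mm by 85 mm) begins 54 mm behind the grasp point. The pads swing forward as they close: fully open they stand 13 mm farther back than shut.
Start: joints at [1.153, 0.053, 1.613, -0, 1.476, -0.119], TCP at [0.184, 0.597, 0.206] pointing down, gripper open.
Joint ranges: [-3.01, 3.01], [-1.01, 2.22], [0.06, 2.58], [-1.02, 4.17], [0.09, 2.62], [-3.14, 3.14]. Speed limits (rad/s): [2.57, 2.57, 3.14, 3.14, 3.14, 3.14].

## Interface

Orientations are given as a unit quaternion [w, x, y, z].
In Python, from plant import manip gives the robot as it stands. The module is installed in compiled form; this text tells all that it offers.
- The arm moves only by the tool move_arm, never from a script. Its argument "rows" is a list of rows, each an object of numbers: "tx", "ty", "tz": the shift along the tool's x, y, z in m; "ax", "ay", "az": the turn, a rotation vector about the tool's x, y, z in degrees; "jaw": the closure in counts, from 0 (fully open) to 255 (shut). In form: [{"tx": .., "ty": .., "tz": .., "ax": .., "ay": .., "az": .., "jaw": ..}, ...]. A call has 1 to 12 rows; each row shifts and turns the pose as measured when the row begins, along the tool's axes as they then stand; what a row does not reach is not made up. A row lasts 1/10 s, in which the tool goes at most 50 mm and 8.59 degrees, less where a joint would pass 70% of its speed; a pose out of reach is approached as far as the arm can. A call with a gripper value outside its range is refused whole. The fingers move at their own pace and stop on an object; the grip force is fixed at half the most. Time passes only in rows, so rows that do not move let the fingers close. It gives the time, the measured TCP pose, the force and the opening at its end, in the units of the state.
- manip.state(): the state, without advancing time (a new reading comes with each control period).
- manip.grab_frame(name): name is "scene" or "side" or "wrist"; returns a dict with "color" (400x640x3 uint8, red, green, blue), "intrinsics" (3x3 intrinsics, pixels), "R" (3x3) and "t" (3): a world point X has camera coordinates R X + t. Camera axes: x right, y down, z forward; pixel columns grow to the right and rows downward; lengths in m; the calibration is good to about 2 mm. The wrist camera is an equidistant fisheye: a pixel r from the principal point sees the ray r / f radians off the axis. A picture is of the moment at which its call begins. There is no depth.
- manip.job_done(): hands the job in, once; it reports no verdict.
The state is a dict: "time": time; "joint_pos": joint angles; "joint_vel": joint speeds; "joint_efforts": joint torques, N m; "tool_pos": TCP position; "tool_rot": TCP orientation; "contact_force": force on the tool from outside, world axes, zero at the start; "ft_torque": the same for the moment, N m; "gripper_width": opening from 0.0 (shut) to 1.0 (fully open).
Only numpy, scipy, OpenCV 4.12 (cv2) and the standard library are available. Lean on these libraries where they do the work, as an engineer would, in place of code of your own. Each camera call takes 0.05 s, during which the arm holds its last target.

## Task

Put the longer of the two steel die blocks away in the plywood nest: set it in the recess, rib up, and press it down against the stiff ejector floor until its shoulders are flush with the nest's rim. Then set the loose sheet-metal cover over the nest's lip so that it sits fully down and level. Do not let the die or the cover fall, and leave the shorter die block and everything else where they are.

Things in the scene. Friction and masses are not known exactly. Their poses are not given: they have to be found in the camera images.
- nest: plywood die nest, fixed, foot 158 (x) x 118 (y), 46 mm high; origin at its underside's centre, z up. Recess open at the top, 114 (x) x 74 (y): 2 mm play each side for the long die. Lip round it 12 mm thick (138 x 98 outside), 4 mm 45-degree chamfers on inner and outer top edges. Outside the lip, 34 mm above the table, a shoulder 10 mm wide carries the cover's lower edge.
- nest_rim (a point): centre of the nest's mouth, at the height of the rim (46 mm above the table); axes as the nest's
- ejector (a joint): travel (m) of the aluminium floor of the recess: 0 = raised, its top 20 mm below the rim (a die merely set in stands 12 mm proud); 0.012 = at its lower stop, top 32 mm below the rim, the die then flush. Stiff: about 8 N moves it, it stays where left; starts up to 3 mm down.
- die_long_center (a point): the longer of two dark steel die blocks, 110 mm long (x), 70 wide (y), 32 high with a flat top (its shoulders); on its middle a bright grip rib 60 long (x), 14 thick (y), 24 high. 56 mm high in all, 0.25 kg +-30%. Loose, stands rib up; the two stand in either of two places. Point: its centre, 28 mm above its underside; z up; a half turn about z is the same.
- die_short_center (a point): the shorter, not wanted here, of two dark steel die blocks, 78 mm long (x), 70 wide (y), 32 high with a flat top (its shoulders); on its middle a bright grip rib 60 long (x), 14 thick (y), 24 high. 56 mm high in all, 0.2 kg +-30%. Loose, stands rib up; the two stand in either of two places. Point: its centre, 28 mm above its underside; z up; a half turn about z is the same.
- cover_center (a point): loose grey sheet-metal cover, an upturned tray on its open edge: outside 149 (x) x 109 (y), wall 3, inside 143 x 103 x 39 high, top 42 mm up; on it a black bar grip 60 (x) x 14 (y) x 22 high. 64 mm in all, 0.2 kg +-40%. Fits over the nest's lip, long side along long side, 2.5 mm play each side; clears a pressed-home die by 3 mm. Point: its centre, 32 mm above the lower edge; half turn same.
- note_book: purple notebook lying flat, 148 x 109 x 14 mm, a bystander; origin at the centre of its underside
- tape_roll: roll of masking tape lying flat, 98 mm across, 25 mm high, a bystander; origin at the centre of its underside
- pen: black pen lying flat, 145 mm long, a bystander; origin at the centre of its underside
- cutters: red side cutters lying flat, 122 mm long, a bystander; origin at the centre of its underside
- tin: round white tin, 90 mm across, 32 mm high, a bystander; origin at the centre of its underside
- oil_bottle: small clear bottle with black cap, 50 mm across, 102 mm high, a bystander; origin at the centre of its underside
- pencil_pot: grey pot of pens, 80 mm across, 145 mm high with its pens, a bystander; origin at the centre of its underside

How it is judged:
By the outcome, as a careful person would: the job done as asked, in the order asked, and still so for the second after the job is handed in, with the robot touching nothing.
It also fails if it takes over 64 s, if anything falls off the work surface, if the arm or the gripper's body presses on something with over 40 N, if the wrist force passes 120 N, or if a joint passes its speed limit or range.

## Working session

There is one attempt and no reset: what is moved stays moved. The work goes in short steps, Python scripts to look and compute and a tool call to move; the robot and the scene stay as the last step left them, time stands still between calls to the robot, and variables do not carry over. Pictures are saved under pics/ and viewed, and the job is handed in when it is done.

Besides the shell and the picture viewer there is one more tool, called after "Request:" as name(argument=value, ...) on one line, values as JSON. move_arm: Moves the arm, as the interface text tells. Its arguments: {"type":"object","properties":{"rows":{"type":"array"}},"required":["rows"]}

```bash
mkdir -p pics; cat > h.py <<'E'
import numpy as np, cv2
from plant import manip
def grab(n,save=None):
    f=manip.grab_frame(n)
    if save: cv2.imwrite('pics/'+save,f['color'][:,:,::-1])
    return f
E
python3 - <<'E'
from h import *
import pickle
d={}
for n in ['scene','side','wrist']:
    f=grab(n,n+'0.png'); d[n]=f; print(n,f['intrinsics'].round(1).tolist(),f['R'].round(3).tolist(),f['t'].round(3).tolist())
pickle.dump(d,open('f0.pkl','wb'))
print(manip.state())
E
```

```text
scene [[364.6, 0.0, 320.5], [0.0, 364.6, 201.2], [0.0, 0.0, 1.0]] [[0.565, -0.825, -0.009], [-0.386, -0.255, -0.887], [0.729, 0.504, -0.463]] [-0.369, 0.253, 1.022]
side [[499.8, 0.0, 327.2], [0.0, 499.8, 199.2], [0.0, 0.0, 1.0]] [[0.996, -0.09, 0.024], [-0.014, -0.398, -0.917], [0.092, 0.913, -0.398]] [-0.528, 0.03, 2.016]
wrist [[309.7, 0.0, 325.5], [0.0, 309.7, 197.6], [0.0, 0.0, 1.0]] [[0.294, 0.956, -0.0], [0.921, -0.283, 0.269], [0.257, -0.08, -0.963]] [-0.625, -0.035, 0.377]
{'time': 0.15, 'joint_pos': array([ 1.15301202e+00,  5.32541380e-02,  1.61396873e+00, -2.80539040e-05,
        1.47600101e+00, -1.19005590e-01]), 'joint_vel': array([ 0.00117891, -0.00189237, -0.00376959, -0.00058538,  0.0032261 ,
       -0.00035663]), 'joint_efforts': array([ 3.56503297e-04, -3.94242024e+01, -3.70720160e+01, -1.17126660e-04,
        4.65976409e-03,  2.68904967e-05]), 'tool_pos': array([0.1837676 , 0.59682421, 0.20502103]), 'tool_rot': array([-2.02825317e-04,  1.48832945e-01,  9.88862017e-01, -7.90117264e-04]), 'contact_force': array([-0.17186278, -0.43088735,  0.47925428]), 'ft_torque': array([0.02799303, 0.04322088, 0.02404486]), 'gripper_width': 0.9940507280485201}
```

View pics/scene0.png

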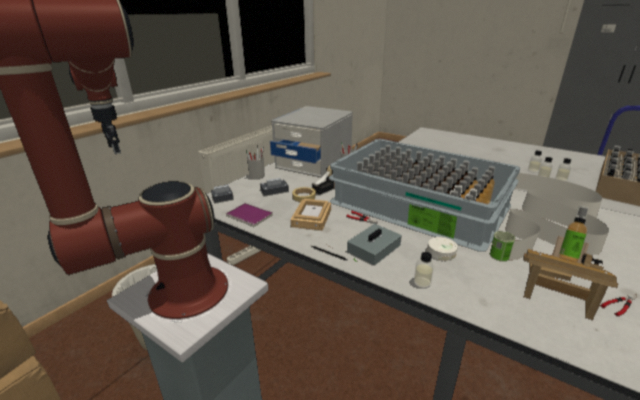

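View pics/side0.png

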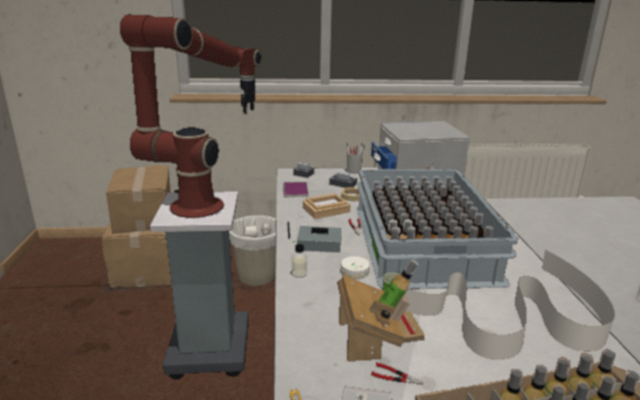

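View pics/wrist0.png

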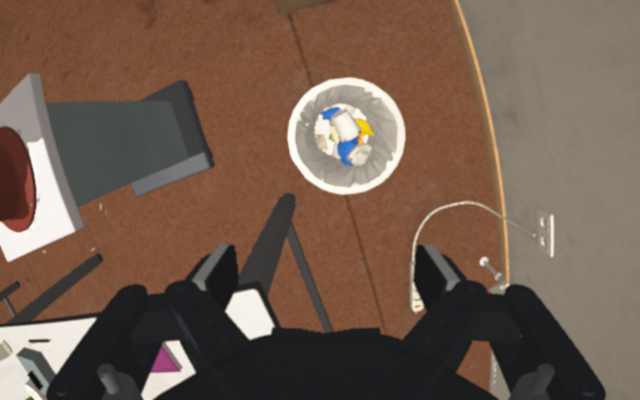

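The scene view shows the two dies at about (222,193) and (274,186), the nest at (312,213) and the cover at (375,243). The notebook, tape, pen, cutters and tin are scattered around them.

```bash
cat >> h.py <<'E'
def ray(f,px):
    px=np.atleast_2d(np.array(px,float));K=f['intrinsics'];R=f['R'];t=f['t']
    if f.get('fish',False):
        d=(px-K[[0,1],2])/K[0,0]; r=np.linalg.norm(d,axis=1); 
        dc=np.c_[d*(np.sin(r)/np.maximum(r,1e-9))[:,None],np.cos(r)]
    else: dc=np.c_[(px-K[[0,1],2])/[K[0,0],K[1,1]],np.ones(len(px))]
    return -R.T@t, dc@R
def onz(f,px,z):
    c,d=ray(f,px); return c+d*((z-c[2])/d[:,2])[:,None]
def proj(f,X):
    X=np.atleast_2d(np.array(X,float));K=f['intrinsics'];q=X@f['R'].T+f['t']
    if f.get('fish',False):
        n=np.linalg.norm(q[:,:2],axis=1);th=np.arctan2(n,q[:,2]);return q[:,:2]/n[:,None]*th[:,None]*K[0,0]+K[[0,1],2]
    return q[:,:2]/q[:,2:]*K[0,0]+K[[0,1],2]
E
python3 - <<'E'
from h import *
import pickle
d=pickle.load(open('f0.pkl','rb'))
for n,P in [('scene',{'dieA':(222,193),'dieB':(274,186),'nest':(312,212),'cover':(375,240),'notebook':(249,213),'tape':(303,194),'pen':(328,253),'cutters':(358,217),'tin':(441,248),'oil':(424,272),'pot':(256,165),'cratecorner':(337,200)}),('side',{'dieA':(304,170),'dieB':(343,181),'nest':(327,205),'cover':(320,236)})]:
    for k,v in P.items(): print(n,k,onz(d[n],v,0.03)[0].round(3))
s=d['scene']['color'];cv2.imwrite('pics/z0.png',cv2.resize(s[150:290,190:350],None,fx=5,fy=4.2,interpolation=cv2.INTER_CUBIC)[:,:,::-1])
s=d['side']['color'];cv2.imwrite('pics/z1.png',cv2.resize(s[140:290,270:390],None,fx=4,fy=4,interpolation=cv2.INTER_CUBIC)[:,:,::-1])
E
```

```text
scene dieA [0.444 0.35  0.03 ]
scene dieB [0.614 0.215 0.03 ]
scene nest [ 0.518 -0.054  0.03 ]
scene cover [ 0.48  -0.334  0.03 ]
scene notebook [0.383 0.137 0.03 ]
scene tape [0.621 0.065 0.03 ]
scene pen [ 0.335 -0.246  0.03 ]
scene cutters [ 0.58  -0.215  0.03 ]
scene tin [ 0.554 -0.527  0.03 ]
scene oil [ 0.41  -0.525  0.03 ]
scene pot [0.75  0.447 0.03 ]
scene cratecorner [ 0.652 -0.08   0.03 ]
side dieA [0.45  0.335 0.03 ]
side dieB [0.618 0.189 0.03 ]
side nest [ 0.523 -0.07   0.03 ]
side cover [ 0.474 -0.333  0.03 ]
```

View pics/z0.png

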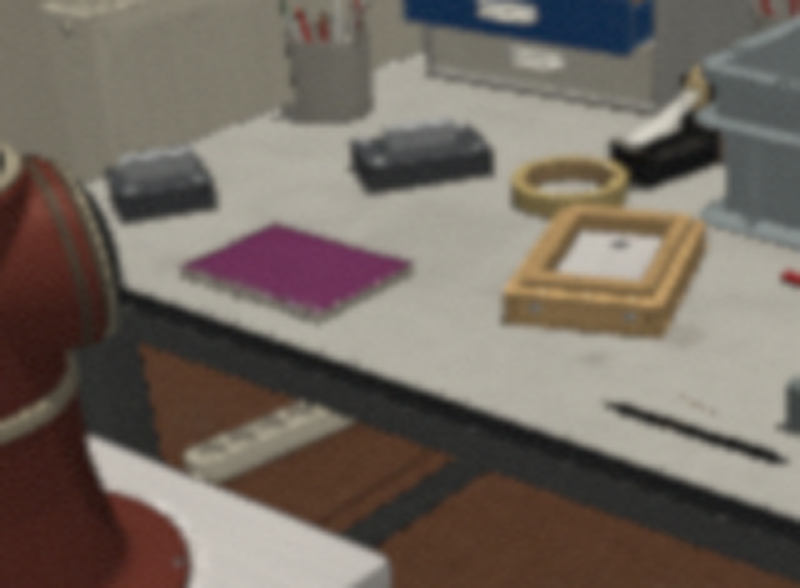

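View pics/z1.png

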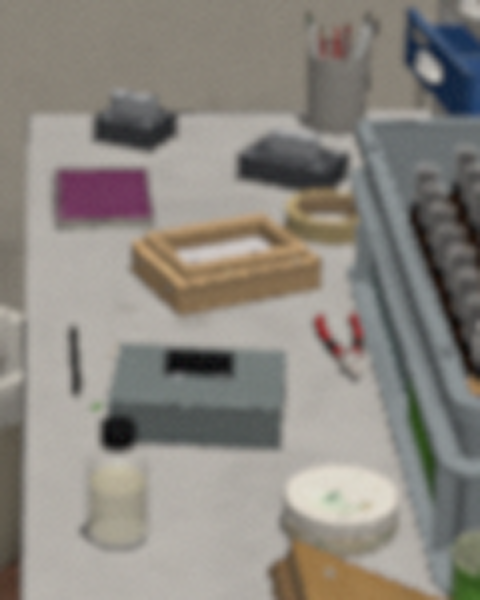

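Die B, near (0.615, 0.20), looks longer. I'll move above it to see better.

Request:
move_arm(rows=[{"tx":-0.04,"ty":-0.0225,"tz":-0.01,"jaw":0},{"tx":-0.04,"ty":-0.0225,"tz":-0.01,"jaw":0},{"tx":-0.04,"ty":-0.0225,"tz":-0.01,"jaw":0},{"tx":-0.04,"ty":-0.0225,"tz":-0.01,"jaw":0},{"tx":-0.04,"ty":-0.0225,"tz":-0.01,"jaw":0},{"tx":-0.04,"ty":-0.0225,"tz":-0.01,"jaw":0},{"tx":-0.04,"ty":-0.0225,"tz":-0.01,"jaw":0},{"tx":-0.04,"ty":-0.0225,"tz":-0.01,"jaw":0},{"tx":-0.04,"ty":-0.0225,"tz":-0.01,"jaw":0},{"tx":-0.04,"ty":-0.0225,"tz":-0.01,"jaw":0},{"tx":-0.04,"ty":-0.0225,"tz":-0.01,"jaw":0},{"tx":0,"ty":0,"tz":0,"ax":0,"ay":0,"az":0,"jaw":0}])

```text
schema error: expected keys tx, ty, tz, ax, ay, az, jaw
```

```bash
cat >> h.py <<'E'
def pgrab(n,tag):
    import pickle
    f=grab(n,tag+'.png')
    if n=='wrist': f['fish']=True
    pickle.dump(f,open(tag+'.pkl','wb')); return f
E
python3 - <<'E'
from h import *
f=pgrab('wrist','w1'); print(manip.state())
E
```

```text
{'time': 0.2, 'joint_pos': array([ 1.15304644e+00,  5.31249817e-02,  1.61374836e+00,  1.62423387e-05,
        1.47599317e+00, -1.18992758e-01]), 'joint_vel': array([-0.00010743,  0.00013127, -0.00441639, -0.00210864, -0.00082575,
       -0.00186137]), 'joint_efforts': array([ 5.04138789e-04, -3.93674684e+01, -3.70204282e+01, -1.46039370e-04,
        4.81523399e-03, -1.45490770e-05]), 'tool_pos': array([0.18377847, 0.59693444, 0.20523277]), 'tool_rot': array([-1.76684639e-04,  1.48824382e-01,  9.88863437e-01, -6.11988866e-04]), 'contact_force': array([-0.57377372,  0.26598636,  0.44535724]), 'ft_torque': array([-0.00432852, -0.04010938, -0.0463311 ]), 'gripper_width': 0.9981380091549201}
```

View pics/w1.png

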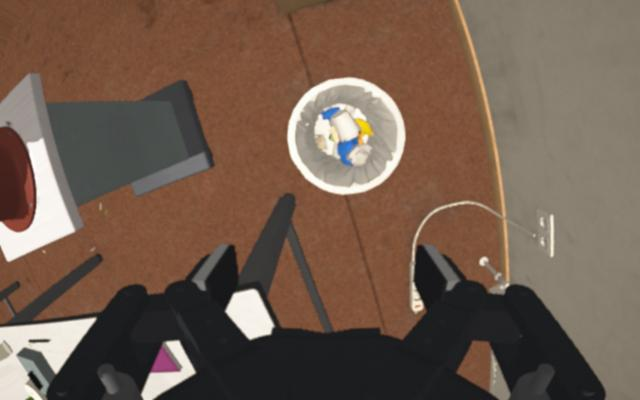

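Request:
move_arm(rows=[{"tx":-0.043,"ty":-0.0215,"tz":-0.01,"ax":0,"ay":0,"az":0,"jaw":0},{"tx":-0.043,"ty":-0.0215,"tz":-0.01,"ax":0,"ay":0,"az":0,"jaw":0},{"tx":-0.043,"ty":-0.0215,"tz":-0.01,"ax":0,"ay":0,"az":0,"jaw":0},{"tx":-0.043,"ty":-0.0215,"tz":-0.01,"ax":0,"ay":0,"az":0,"jaw":0},{"tx":-0.043,"ty":-0.0215,"tz":-0.01,"ax":0,"ay":0,"az":0,"jaw":0},{"tx":-0.043,"ty":-0.0215,"tz":-0.01,"ax":0,"ay":0,"az":0,"jaw":0},{"tx":-0.043,"ty":-0.0215,"tz":-0.01,"ax":0,"ay":0,"az":0,"jaw":0},{"tx":-0.043,"ty":-0.0215,"tz":-0.01,"ax":0,"ay":0,"az":0,"jaw":0},{"tx":-0.043,"ty":-0.0215,"tz":-0.01,"ax":0,"ay":0,"az":0,"jaw":0},{"tx":-0.043,"ty":-0.0215,"tz":-0.01,"ax":0,"ay":0,"az":0,"jaw":0},{"tx":-0.043,"ty":-0.0215,"tz":-0.01,"ax":0,"ay":0,"az":0,"jaw":0},{"tx":-0.043,"ty":-0.0215,"tz":-0.01,"ax":0,"ay":0,"az":0,"jaw":0}])

```text
time: 1.4
tool_pos: [0.6065, 0.1928, 0.3231]
tool_rot: [-0.002, 0.143, 0.99, -0.003]
contact_force: [1.1, 0.7, 0.8]
gripper_width: 1.0
```

```bash
python3 - <<'E'
from h import *
f=pgrab('wrist','w1'); s=manip.state(); print(s['time'],s['tool_pos'],s['tool_rot'],s['joint_pos'])
E
```

```text
1.45 [0.61134934 0.1872077  0.32412677] [ 8.05448650e-04  1.46198341e-01  9.89245799e-01 -4.25980824e-03] [ 0.18495711  0.04543037  1.42651984 -0.00862301  1.67088996 -1.09324432]
```

View pics/w1.png

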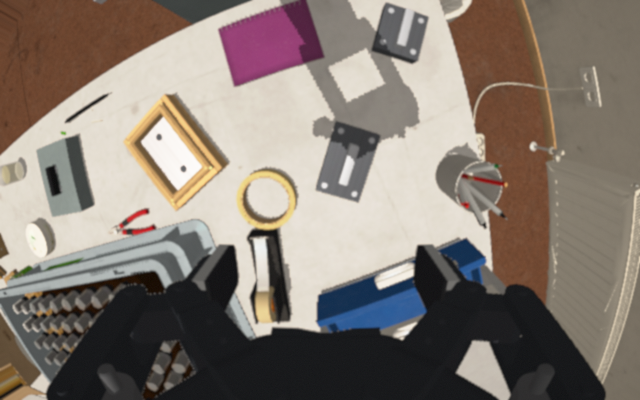

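The wrist view shows everything. The long die is at (348,162), the short one at (400,32), the nest at (172,150) and the cover at (65,175). I'll zoom in to measure.

```bash
python3 - <<'E'
from h import *
import pickle
f=pickle.load(open('w1.pkl','rb'));c=f['color'][:,:,::-1]
a=cv2.resize(c[110:215,300:395],None,fx=5,fy=5,interpolation=cv2.INTER_CUBIC)
b=cv2.resize(c[85:215,115:240],None,fx=4,fy=4,interpolation=cv2.INTER_CUBIC)
cv2.imwrite('pics/za.png',a);cv2.imwrite('pics/zb.png',b)
E
```

```text
(no output)
```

View pics/za.png

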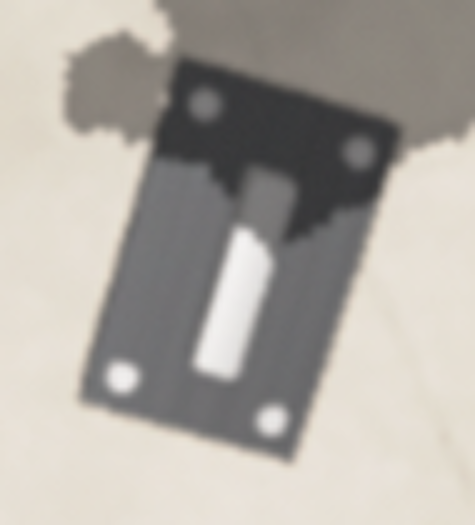

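View pics/zb.png

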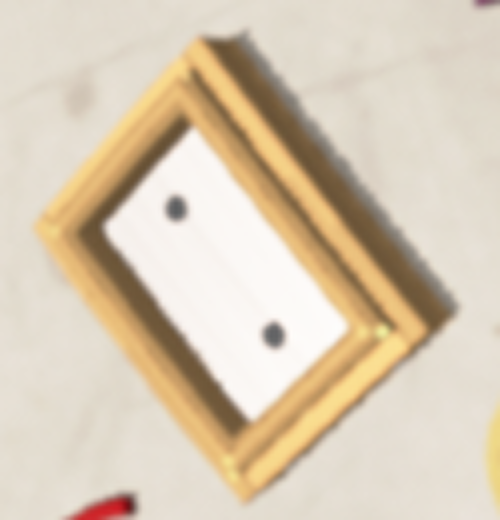

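```bash
cat >> h.py <<'E'
def quad(P,name):
    # corners in order; report centre, side lengths, yaw of long side
    P=np.array(P); c=P.mean(0); e=[P[(i+1)%4]-P[i] for i in range(4)]; L=[np.linalg.norm(v) for v in e]
    i=0 if L[0]+L[2]>L[1]+L[3] else 1
    y=[np.degrees(np.arctan2(v[1],v[0])) for v in (e[i],-e[i+2])]
    print(name,'c',c.round(4),'L',np.round(L,4),'yaw long',np.round(y,2))
def zc(p,fx,off): return (np.array(p,float)+.5)/fx-.5+np.array(off)
E
python3 - <<'E'
from h import *
import pickle
f=pickle.load(open('w1.pkl','rb'))
quad(onz(f,zc([(178,57),(400,130),(293,460),(80,402)],5,(300,110)),.032),'die')
quad(onz(f,zc([(195,40),(38,228),(247,498),(425,335)],4,(115,85)),.034),'nest')
quad(onz(f,zc([(192,125),(347,330),(253,422),(103,225)],4,(115,85)),.026),'floor')
E
```

```text
die c [0.6202 0.2224 0.032 ] L [0.0695 0.1065 0.0682 0.1086] yaw long [-32.72 -32.08]
nest c [ 0.5198 -0.0475  0.034 ] L [0.1123 0.1528 0.1111 0.1564] yaw long [21.97 21.53]
floor c [ 0.52   -0.0502  0.026 ] L [0.1101 0.0613 0.1102 0.0623] yaw long [20.82 21.34]
```

Die B is confirmed as the long one: it measures about 109×69 mm, centre (0.620, 0.222), yaw −32.4°. Next I'll hover over the nest for a good view before grasping.

```bash
cat > go.py <<'E'
import sys
from h import *
from scipy.spatial.transform import Rotation as Ro
# go.py x y z yawdeg(of tool x) : delta for vertical tool, in the present tool axes, total
s=manip.state(); q=s['tool_rot']; R=Ro.from_quat([q[1],q[2],q[3],q[0]])
x,y,z,yaw=map(float,sys.argv[1:5]); a=np.radians(yaw)
T=Ro.from_matrix(np.array([[np.cos(a),np.sin(a),0],[np.sin(a),-np.cos(a),0],[0,0,-1]]))
d=R.inv().apply(np.array([x,y,z])-s['tool_pos'])
print('t',s['time'],'pos',s['tool_pos'].round(4),'yaw',np.degrees(np.arctan2(*R.as_matrix()[[1,0],0])).round(2),'F',s['contact_force'].round(1),'w',round(s['gripper_width'],3),'q',s['joint_pos'].round(2))
print('shift mm',(d*1000).round(1),'rot deg',np.degrees((R.inv()*T).as_rotvec()).round(2),'shift in final axes mm',(T.inv().apply(np.array([x,y,z])-s['tool_pos'])*1000).round(1))
E
python3 go.py 0.62 0.222 0.20 147.6; python3 go.py 0.58 0.0 0.26 202
```

```text
t 1.45 pos [0.6113 0.1872 0.3241] yaw 163.19 F [-1.2 -4.4  0.6] w 1.0 q [ 0.18  0.05  1.43 -0.01  1.67 -1.09]
shift mm [  2.1  36.8 123.8] rot deg [-0.44  0.23 15.59] shift in final axes mm [ 11.3  34.  124.1]
t 1.45 pos [0.6113 0.1872 0.3241] yaw 163.19 F [-1.2 -4.4  0.6] w 1.0 q [ 0.18  0.05  1.43 -0.01  1.67 -1.09]
shift mm [ -24.  -187.7   65.7] rot deg [ -0.51  -0.   -38.81] shift in final axes mm [  99.2 -161.8   64.1]
```

Request:
move_arm(rows=[{"tx":-0.001,"ty":-0.036,"tz":0.02,"ax":0,"ay":0,"az":-6.5,"jaw":0},{"tx":0.003,"ty":-0.036,"tz":0.02,"ax":0,"ay":0,"az":-6.5,"jaw":0},{"tx":0.007,"ty":-0.035,"tz":0.02,"ax":0,"ay":0,"az":-6.5,"jaw":0},{"tx":0.011,"ty":-0.034,"tz":0.02,"ax":0,"ay":0,"az":-6.5,"jaw":0},{"tx":0.015,"ty":-0.033,"tz":0.02,"ax":0,"ay":0,"az":-6.5,"jaw":0},{"tx":0.018,"ty":-0.032,"tz":0.02,"ax":0,"ay":0,"az":-6.5,"jaw":0},{"tx":0,"ty":0,"tz":0,"ax":0,"ay":0,"az":0,"jaw":0},{"tx":0,"ty":0,"tz":0,"ax":0,"ay":0,"az":0,"jaw":0},{"tx":0,"ty":0,"tz":0,"ax":0,"ay":0,"az":0,"jaw":0}])

```text
time: 2.35
tool_pos: [0.5567, -0.0317, 0.2001]
tool_rot: [-0.0, -0.203, 0.979, -0.003]
contact_force: [1.5, -0.0, -0.2]
gripper_width: 0.999
```

```bash
python3 - <<'E'
from h import *
f=pgrab('wrist','w2'); s=manip.state(); print(s['time'],s['tool_pos'],s['tool_rot'],s['joint_pos'],s['joint_vel'])
E
```

```text
2.4 [ 0.5570228  -0.03149118  0.20049753] [ 1.21584949e-04 -2.03475973e-01  9.79074489e-01 -3.26463944e-03] [-0.18659087 -0.10517126  1.77704366 -0.00597463  1.46700588 -2.1665922 ] [ 0.00809458 -0.00194073 -0.01452127 -0.00020819 -0.0010538  -0.00764895]
```

View pics/w2.png

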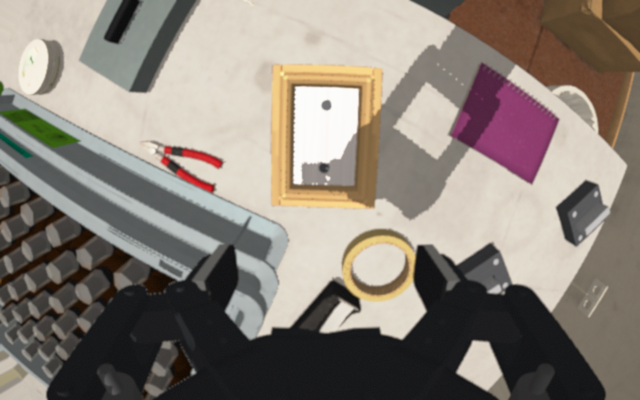

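The nest is centred at about (326,137), close to square in the view. I'll zoom in.

```bash
python3 - <<'E'
from h import *
import pickle
f=pickle.load(open('w2.pkl','rb'));c=f['color'][:,:,::-1]
cv2.imwrite('pics/zc.png',cv2.resize(c[60:212,265:390],None,fx=3.9,fy=3.9,interpolation=cv2.INTER_CUBIC))
E
```

```text
(no output)
```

View pics/zc.png

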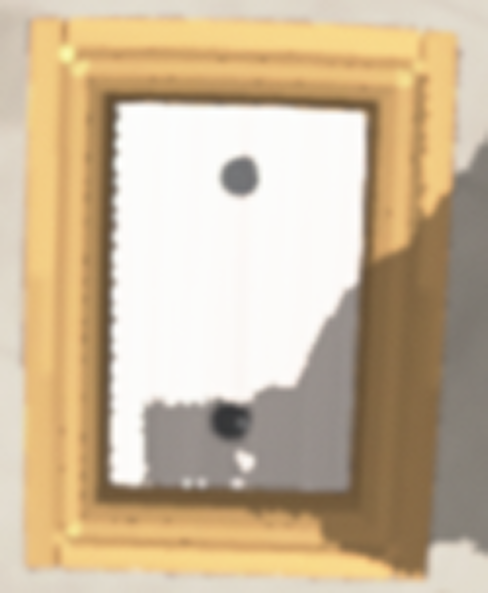

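```bash
python3 - <<'E'
from h import *
import pickle
f=pickle.load(open('w2.pkl','rb'));o=(265,60)
quad(onz(f,zc([(30,18),(456,32),(427,578),(27,568)],3.9,o),.034),'shoulder 158x118')
quad(onz(f,zc([(103,95),(378,100),(357,505),(98,498)],3.9,o),.042),'recess 114x74')
quad(onz(f,zc([(115,100),(367,110),(350,492),(110,487)],3.9,o),.024),'floor')
print('cam',(-f['R'].T@f['t']).round(4))
E
```

```text
shoulder 158x118 c [ 0.5186 -0.0494  0.034 ] L [0.1167 0.156  0.1168 0.1571] yaw long [21.81 21.8 ]
recess 114x74 c [ 0.518  -0.0498  0.042 ] L [0.0731 0.1114 0.0722 0.1108] yaw long [21.4  21.87]
floor c [ 0.5185 -0.0492  0.024 ] L [0.0707 0.1106 0.0704 0.112 ] yaw long [21.75 21.93]
cam [ 0.4943 -0.0571  0.3675]
```

Nest: (0.518, −0.0495), yaw 21.8°. Now to the die.

```bash
python3 go.py 0.62 0.222 0.15 147.6
```

```text
t 2.4 pos [ 0.557  -0.0315  0.2005] yaw -156.52 F [ 0.5 -0.3  0.2] w 1.0 q [-0.19 -0.11  1.78 -0.01  1.47 -2.17]
shift mm [-158.8  207.7   49. ] rot deg [-0.37  0.12 55.88] shift in final axes mm [ 82.7 247.8  50.5]
```

Request:
move_arm(rows=[{"tx":-0.019,"ty":0.027,"tz":0,"ax":0,"ay":0,"az":7,"jaw":0},{"tx":-0.015,"ty":0.03,"tz":0,"ax":0,"ay":0,"az":7,"jaw":0},{"tx":-0.011,"ty":0.031,"tz":0,"ax":0,"ay":0,"az":7,"jaw":0},{"tx":-0.007,"ty":0.032,"tz":0,"ax":0,"ay":0,"az":7,"jaw":0},{"tx":-0.003,"ty":0.033,"tz":0,"ax":0,"ay":0,"az":7,"jaw":0},{"tx":0.001,"ty":0.033,"tz":0,"ax":0,"ay":0,"az":7,"jaw":0},{"tx":0.005,"ty":0.032,"tz":0,"ax":0,"ay":0,"az":7,"jaw":0},{"tx":0.008,"ty":0.032,"tz":0,"ax":0,"ay":0,"az":7,"jaw":0},{"tx":0,"ty":0,"tz":0.02,"ax":0,"ay":0,"az":0,"jaw":0},{"tx":0,"ty":0,"tz":0.02,"ax":0,"ay":0,"az":0,"jaw":0},{"tx":0,"ty":0,"tz":0,"ax":0,"ay":0,"az":0,"jaw":0}])

```text
time: 3.5
tool_pos: [0.6155, 0.2552, 0.1719]
tool_rot: [0.012, 0.293, 0.956, 0.003]
contact_force: [-0.8, -0.5, 0.2]
gripper_width: 1.001
```

```bash
python3 - <<'E'
from h import *
f=pgrab('wrist','w3')
E
python3 go.py 0.62 0.222 0.15 147.6
```

```text
t 3.55 pos [0.6164 0.2553 0.1738] yaw 145.85 F [-0.2 -0.4  0.9] w 1.0 q [ 0.28  0.15  1.56 -0.01  1.4  -0.69]
shift mm [-21.2 -25.9  23.9] rot deg [ 0.85  1.27 -1.74] shift in final axes mm [-20.9 -26.1  23.8]
```

View pics/w3.png

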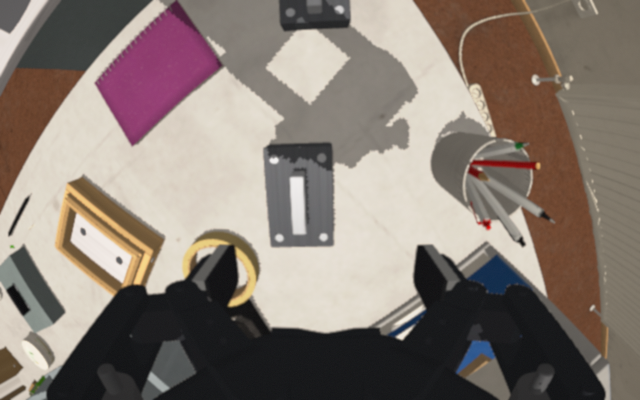

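```bash
python3 - <<'E'
from h import *
import pickle
f=pickle.load(open('w3.pkl','rb'));c=f['color'][:,:,::-1]
cv2.imwrite('pics/zd.png',cv2.resize(c[135:255,255:345],None,fx=5,fy=5,interpolation=cv2.INTER_CUBIC))
E
```

```text
(no output)
```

View pics/zd.png

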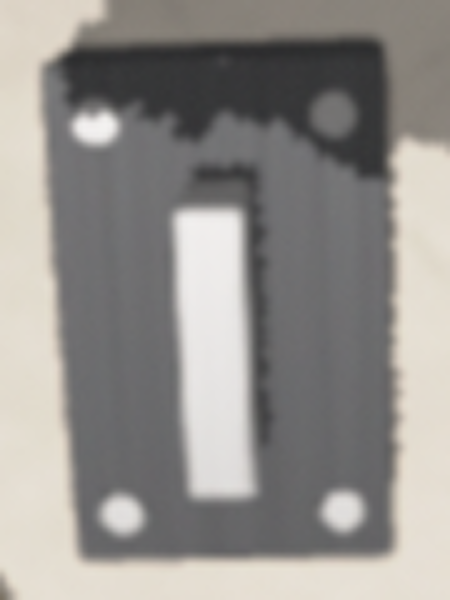

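```bash
python3 - <<'E'
from h import *
import pickle
f=pickle.load(open('w3.pkl','rb'));o=(255,135)
quad(onz(f,zc([(45,62),(385,42),(392,557),(80,560)],5,o),.032),'die')
quad(onz(f,zc([(173,210),(243,210),(257,495),(188,497)],5,o),.056),'rib')
quad(onz(f,zc([(96,125),(335,115),(343,511),(123,515)],5,o),.032),'screws')
print('cam',(-f['R'].T@f['t']).round(4))
E
```

```text
die c [0.6195 0.2234 0.032 ] L [0.0681 0.1117 0.0687 0.1094] yaw long [-32.97 -33.3 ]
rib c [0.62  0.223 0.056] L [0.0131 0.0577 0.0138 0.0583] yaw long [-32.58 -33.19]
screws c [0.6206 0.2226 0.032 ] L [0.0482 0.0859 0.0478 0.0853] yaw long [-33.14 -32.9 ]
cam [0.5553 0.2941 0.3378]
```

Die centre (0.620, 0.223), yaw −33°. Aligning and descending partway.

```bash
python3 go.py 0.62 0.223 0.09 147.0
```

```text
t 3.55 pos [0.6164 0.2553 0.1738] yaw 145.85 F [-0.2 -0.4  0.9] w 1.0 q [ 0.28  0.15  1.56 -0.01  1.4  -0.69]
shift mm [-19.3 -25.9  83.8] rot deg [ 0.86  1.27 -1.14] shift in final axes mm [-20.6 -25.1  83.8]
```

Request:
move_arm(rows=[{"tx":-0.01,"ty":-0.013,"tz":0.02,"ax":0.86,"ay":1.27,"az":-1.1,"jaw":0},{"tx":-0.01,"ty":-0.012,"tz":0.02,"ax":0,"ay":0,"az":0,"jaw":0},{"tx":0,"ty":0,"tz":0.02,"ax":0,"ay":0,"az":0,"jaw":0},{"tx":0,"ty":0,"tz":0.02,"ax":0,"ay":0,"az":0,"jaw":0},{"tx":0,"ty":0,"tz":0,"ax":0,"ay":0,"az":0,"jaw":0},{"tx":0,"ty":0,"tz":0,"ax":0,"ay":0,"az":0,"jaw":0}])

```text
time: 4.15
tool_pos: [0.6266, 0.2266, 0.1052]
tool_rot: [0.008, 0.283, 0.959, 0.005]
contact_force: [1.5, 0.6, 0.9]
gripper_width: 1.001
```

```bash
python3 go.py 0.62 0.223 0.038 147.0
```

```text
t 4.15 pos [0.6266 0.2266 0.1052] yaw 147.14 F [1.5 0.6 0.9] w 1.001 q [ 0.24  0.21  1.61  0.    1.3  -0.76]
shift mm [ 4.4 -7.5 67.1] rot deg [0.75 0.68 0.14] shift in final axes mm [ 3.6 -6.6 67.2]
```

Request:
move_arm(rows=[{"tx":0.004,"ty":-0.007,"tz":0.015,"ax":0.75,"ay":0.68,"az":0.1,"jaw":0},{"tx":0,"ty":0,"tz":0.015,"ax":0,"ay":0,"az":0,"jaw":0},{"tx":0,"ty":0,"tz":0.015,"ax":0,"ay":0,"az":0,"jaw":0},{"tx":0,"ty":0,"tz":0.01,"ax":0,"ay":0,"az":0,"jaw":0},{"tx":0,"ty":0,"tz":0,"ax":0,"ay":0,"az":0,"jaw":0},{"tx":0,"ty":0,"tz":0,"ax":0,"ay":0,"az":0,"jaw":0}])

```text
time: 4.75
tool_pos: [0.6211, 0.2237, 0.0494]
tool_rot: [0.002, 0.283, 0.959, 0.001]
contact_force: [0.5, 0.6, -0.9]
gripper_width: 1.0
```

```bash
python3 go.py 0.62 0.223 0.038 147.0
```

```text
t 4.75 pos [0.6211 0.2237 0.0494] yaw 147.07 F [ 0.5  0.6 -0.9] w 1.0 q [ 0.23  0.27  1.65  0.    1.22 -0.76]
shift mm [ 0.6 -1.2 11.4] rot deg [0.16 0.15 0.07] shift in final axes mm [ 0.6 -1.2 11.4]
```

Request:
move_arm(rows=[{"tx":0.0006,"ty":-0.001,"tz":0.008,"ax":0.16,"ay":0.15,"az":0,"jaw":0},{"tx":0,"ty":0,"tz":0.0035,"ax":0,"ay":0,"az":0,"jaw":0},{"tx":0,"ty":0,"tz":0,"ax":0,"ay":0,"az":0,"jaw":0},{"tx":0,"ty":0,"tz":0,"ax":0,"ay":0,"az":0,"jaw":255},{"tx":0,"ty":0,"tz":0,"ax":0,"ay":0,"az":0,"jaw":255},{"tx":0,"ty":0,"tz":0,"ax":0,"ay":0,"az":0,"jaw":255},{"tx":0,"ty":0,"tz":0,"ax":0,"ay":0,"az":0,"jaw":255},{"tx":0,"ty":0,"tz":0,"ax":0,"ay":0,"az":0,"jaw":255},{"tx":0,"ty":0,"tz":0,"ax":0,"ay":0,"az":0,"jaw":255}])

```text
time: 5.65
tool_pos: [0.6216, 0.2235, 0.0392]
tool_rot: [0.001, 0.283, 0.959, 0.001]
contact_force: [0.3, 0.2, -0.3]
gripper_width: -0.001
```

```bash
python3 go.py 0.62 0.223 0.038 147.0
```

```text
t 5.65 pos [0.6216 0.2235 0.0392] yaw 147.07 F [ 0.3  0.2 -0.3] w -0.001 q [ 0.23  0.28  1.65 -0.    1.21 -0.76]
shift mm [ 1.  -1.3  1.2] rot deg [0.14 0.13 0.07] shift in final axes mm [ 1.  -1.3  1.2]
```

The width reads shut, so the grasp may have missed the rib. I'll look.

```bash
python3 - <<'E'
from h import *
f=pgrab('wrist','w4')
s=pgrab('scene','s4')['color'][:,:,::-1]
cv2.imwrite('pics/z4.png',cv2.resize(s[130:230,200:340],None,fx=5,fy=5,interpolation=cv2.INTER_CUBIC))
print(manip.state()['gripper_width'])
E
```

```text
-0.00037037895874224877
```

View pics/w4.png

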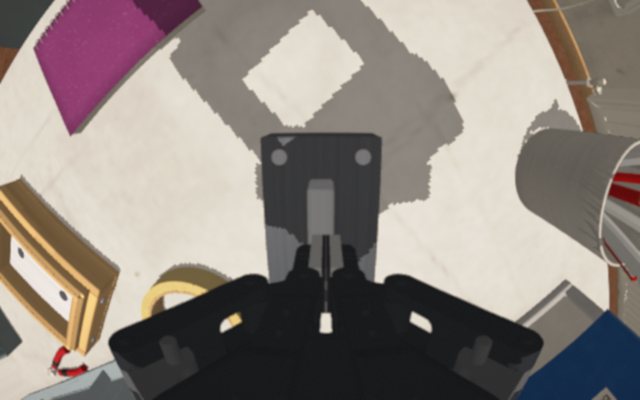

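View pics/z4.png

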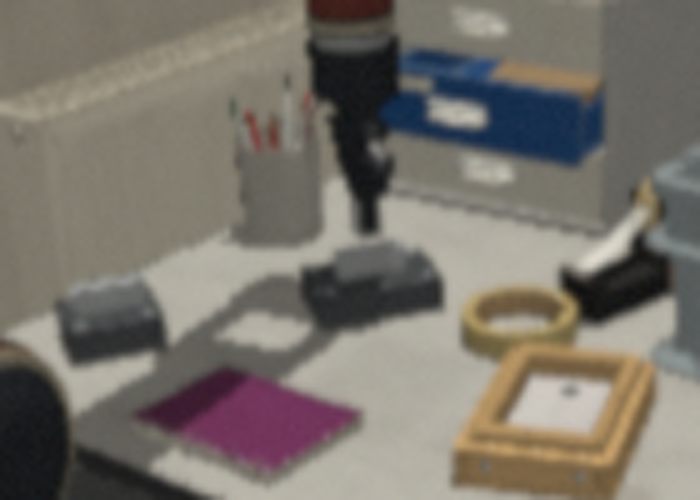

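```bash
python3 - <<'E'
from h import *
import pickle
f=pickle.load(open('w4.pkl','rb'));g=pickle.load(open('s4.pkl','rb'))
T=manip.state()['tool_pos']
print('TCP wrist',proj(f,T),'scene',proj(g,T),'scene z+.04',proj(g,T+[0,0,.04]),'cam',-f['R'].T@f['t'])
# die far edge
print(onz(f,[(262,137),(381,137)],.032), onz(f,[(279,157),(363,157)],.032))
print(proj(g,[[.62,.223,.056]]))
print('wrist d', f['R'][2])
for n in ['w1','w2','w3','w4']:
    k=pickle.load(open(n+'.pkl','rb')); print(n,(-k['R'].T@k['t']).round(4),k['R'][2].round(3))
E
```

```text
TCP wrist [[323.86047342 233.07108271]] scene [[273.47224038 182.98593985]] scene z+.04 [[272.8299975  174.43394538]] cam [0.56406384 0.26108288 0.20643779]
[[0.55607594 0.2240917  0.032     ]
 [0.59290933 0.28079711 0.032     ]] [[0.57109563 0.22574332 0.032     ]
 [0.59721503 0.26596781 0.032     ]]
[[273.05816501 179.56508586]]
wrist d [ 0.2301089  -0.14421235 -0.96242023]
w1 [0.5421 0.2135 0.4907] [ 0.255 -0.079 -0.964]
w2 [ 0.4943 -0.0571  0.3675] [ 0.248  0.102 -0.963]
w3 [0.5553 0.2941 0.3378] [ 0.247 -0.15  -0.957]
w4 [0.5641 0.2611 0.2064] [ 0.23  -0.144 -0.962]
```

```bash
python3 - <<'E'
from h import *
import pickle
f=pickle.load(open('w4.pkl','rb'));c=f['color'][:,:,::-1]
z=cv2.resize(c[125:345,240:410],None,fx=3.5,fy=3.5,interpolation=cv2.INTER_CUBIC).astype(float)
cv2.imwrite('pics/z5.png',cv2.resize(np.clip(255*(z/255)**.6,0,255).astype(np.uint8),None,fx=.78,fy=.78))
E
```

```text
(no output)
```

View pics/z5.png

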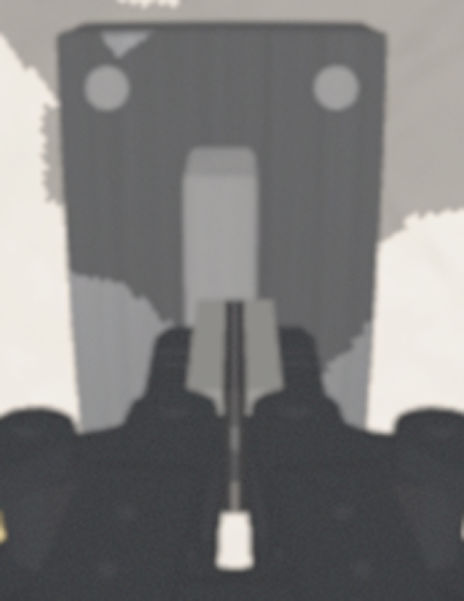

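```bash
python3 - <<'E'
from h import *
import pickle
g=pgrab('side','d4');s=g['color'][:,:,::-1]
T=manip.state()['tool_pos']; print(T,proj(g,T),proj(g,[.62,.223,.056]))
a=cv2.resize(s[110:210,290:390],None,fx=5.5,fy=5.5,interpolation=cv2.INTER_CUBIC).astype(float)
cv2.imwrite('pics/z6.png',np.clip(255*(a/255)**.6,0,255).astype(np.uint8))
g=pickle.load(open('s4.pkl','rb'));s=g['color'][:,:,::-1]
a=cv2.resize(s[140:210,240:310],None,fx=8,fy=8,interpolation=cv2.INTER_CUBIC).astype(float)
cv2.imwrite('pics/z7.png',np.clip(255*(a/255)**.6,0,255).astype(np.uint8))
E
```

```text
[0.62150787 0.22354192 0.03907908] [[343.00159317 176.31278633]] [[342.82198848 172.85006324]]
```

View pics/z6.png

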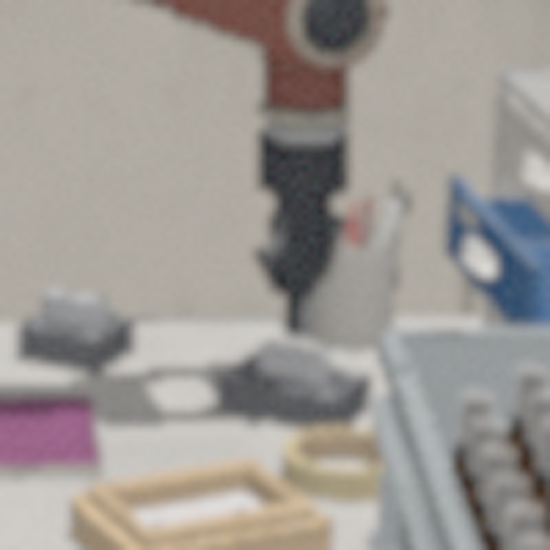

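View pics/z7.png

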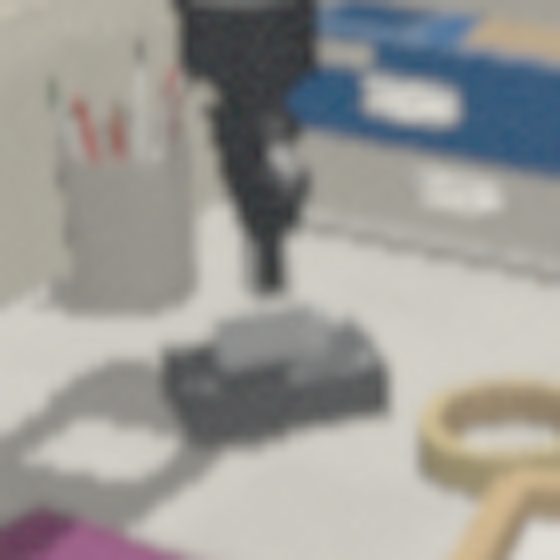

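```bash
cat >> h.py <<'E'
def tri(L):
    A=np.zeros((3,3));b=np.zeros(3)
    for f,p in L:
        c,d=ray(f,p);d=d[0]/np.linalg.norm(d[0]);M=np.eye(3)-np.outer(d,d);A+=M;b+=M@c
    X=np.linalg.solve(A,b); return X,[proj(f,X)[0].round(1).tolist() for f,p in L]
E
python3 - <<'E'
from h import *
import pickle
S=pickle.load(open('s4.pkl','rb'));D=pickle.load(open('d4.pkl','rb'));W=pickle.load(open('w4.pkl','rb'))
print('tip',tri([(S,(273.5,176.5)),(D,(344,170))]))
print('tip+w',tri([(S,(273.5,176.5)),(D,(344,170)),(W,(326,236))]))
E=lambda x,y,k,ox,oy:((x+.5)/k-.5+ox,(y+.5)/k-.5+oy)
print('ribtop centre',tri([(S,E(270,330,8,240,140)),(D,E(283,352,5.5,290,110))]))
print(S['R'][2],np.linalg.norm(-S['R'].T@S['t']-[.62,.22,.04]))
E
```

```text
tip (array([0.62481221, 0.22359913, 0.06890976]), [[273.5, 176.4], [344.0, 170.1]])
tip+w (array([0.62183822, 0.22653781, 0.06674211]), [[272.5, 176.9], [343.2, 170.3], [329.1, 251.4]])
ribtop centre (array([0.61083121, 0.21362357, 0.05599402]), [[273.3, 180.8], [341.0, 173.6]])
[ 0.72947056  0.5039333  -0.46251912] 1.5810455484392232
```

The tips triangulate to z≈0.068 while the reported TCP is z=0.039, and the fingers closed fully above the rib. So the reported height seems about 29 mm too low. I'll check by lowering the shut tips gently onto the rib (top at 0.056) and watching the force.

Request:
move_arm(rows=[{"tx":0,"ty":0,"tz":0.003,"ax":0,"ay":0,"az":0,"jaw":255},{"tx":0,"ty":0,"tz":0.003,"ax":0,"ay":0,"az":0,"jaw":255}])

```text
time: 6.0
tool_pos: [0.6219, 0.2236, 0.0333]
tool_rot: [0.002, 0.283, 0.959, 0.001]
contact_force: [-0.4, 0.2, 0.3]
gripper_width: -0.003
```

Request:
move_arm(rows=[{"tx":0,"ty":0,"tz":0.002,"ax":0,"ay":0,"az":0,"jaw":255},{"tx":0,"ty":0,"tz":0,"ax":0,"ay":0,"az":0,"jaw":255}])

```text
time: 6.2
tool_pos: [0.6219, 0.2236, 0.0308]
tool_rot: [0.002, 0.283, 0.959, 0.001]
contact_force: [-0.5, -0.2, 1.9]
gripper_width: 0.0
```

```bash
python3 - <<'E'
from h import *
import pickle
W=pickle.load(open('w4.pkl','rb'))
T=np.array([.6216,.2235,.068]); xd=np.array([np.cos(np.radians(147)),np.sin(np.radians(147)),0])
for z in [.039,.058,.068]:
    T[2]=z; print(z,proj(W,T),proj(W,T+.011*xd),proj(W,T+.011*xd+[0,0,.04]))
f=pgrab('wrist','w5')
E
python3 go.py 0.62 0.223 0.03 147.0
```

```text
0.039 [[323.7897875  233.03840888]] [[323.79234011 215.23353607]] [[323.69282015 244.13574422]]
0.058 [[323.75082581 246.70224182]] [[323.74971537 227.27838078]] [[323.63019603 263.91335256]]
0.068 [[323.72784818 255.12207197]] [[323.72405663 234.76278903]] [[323.59218584 276.66984504]]
t 6.25 pos [0.6218 0.2236 0.0308] yaw 147.07 F [0.1 0.6 0.6] w -0.003 q [ 0.23  0.29  1.65 -0.    1.19 -0.76]
shift mm [ 1.2 -1.5  0.8] rot deg [0.16 0.15 0.07] shift in final axes mm [ 1.2 -1.5  0.8]
```

View pics/w5.png

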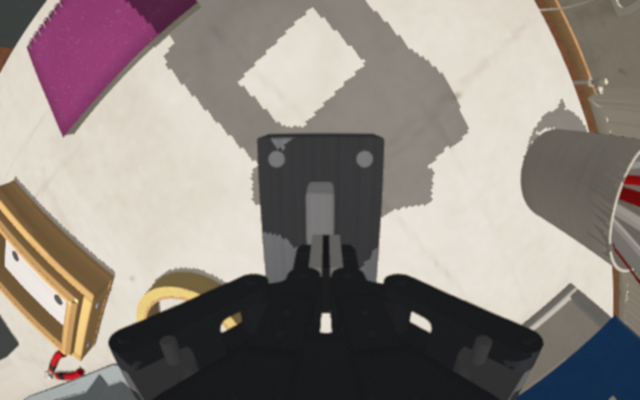

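The wrist view agrees: a near tip edge at v=235 implies tips at 0.068. I'll touch the rib to fix the offset.

Request:
move_arm(rows=[{"tx":0,"ty":0,"tz":0.002,"ax":0,"ay":0,"az":0,"jaw":255},{"tx":0,"ty":0,"tz":0,"ax":0,"ay":0,"az":0,"jaw":255}])

```text
time: 6.45
tool_pos: [0.6222, 0.2237, 0.0314]
tool_rot: [0.002, 0.283, 0.959, 0.001]
contact_force: [0.1, -0.3, -0.2]
gripper_width: -0.0
```

Request:
move_arm(rows=[{"tx":0,"ty":0,"tz":0.0015,"ax":0,"ay":0,"az":0,"jaw":255},{"tx":0,"ty":0,"tz":0,"ax":0,"ay":0,"az":0,"jaw":255}])

```text
time: 6.65
tool_pos: [0.6227, 0.2239, 0.0308]
tool_rot: [0.002, 0.283, 0.959, 0.001]
contact_force: [0.0, -0.6, -0.4]
gripper_width: -0.001
```

Request:
move_arm(rows=[{"tx":0,"ty":0,"tz":0.0015,"ax":0,"ay":0,"az":0,"jaw":255},{"tx":0,"ty":0,"tz":0,"ax":0,"ay":0,"az":0,"jaw":255}])

```text
time: 6.85
tool_pos: [0.6229, 0.224, 0.0309]
tool_rot: [0.002, 0.283, 0.959, 0.001]
contact_force: [0.3, 0.8, -0.1]
gripper_width: 0.002
```

```bash
python3 - <<'E'
from h import *
s=manip.state(); print({k:np.round(v,3) for k,v in s.items()})
W=pgrab('wrist','w6');S=pgrab('scene','s6');D=pgrab('side','d6')
a=cv2.resize(S['color'][140:210,240:310,::-1],None,fx=6,fy=6,interpolation=cv2.INTER_CUBIC)
b=cv2.resize(D['color'][140:210,310:380,::-1],None,fx=6,fy=6,interpolation=cv2.INTER_CUBIC)
cv2.imwrite('pics/z8.png',np.clip(255*(np.vstack([np.hstack([a,b])])/255.)**.6,0,255)[:,:800])
T=s['tool_pos']+[0,0,.029]
print(proj(S,T),proj(D,T))
E
```

```text
{'time': np.float64(6.85), 'joint_pos': array([ 0.233,  0.292,  1.65 , -0.   ,  1.195, -0.763]), 'joint_vel': array([-0.   , -0.002, -0.001, -0.001,  0.011, -0.001]), 'joint_efforts': array([ 2.3000e-02, -4.6112e+01, -3.3279e+01, -4.0000e-03,  7.4000e-02,
        0.0000e+00]), 'tool_pos': array([0.623, 0.224, 0.031]), 'tool_rot': array([0.002, 0.283, 0.959, 0.001]), 'contact_force': array([ 0.254,  0.84 , -0.055]), 'ft_torque': array([-0.055, -0.046,  0.005]), 'gripper_width': np.float64(0.002)}
[[273.27510688 178.4416285 ]] [[343.47070529 171.95170208]][ WARN:0@5.431] global loadsave.cpp:1063 imwrite_ Unsupported depth image for selected encoder is fallbacked to CV_8U.
```

View pics/z8.png

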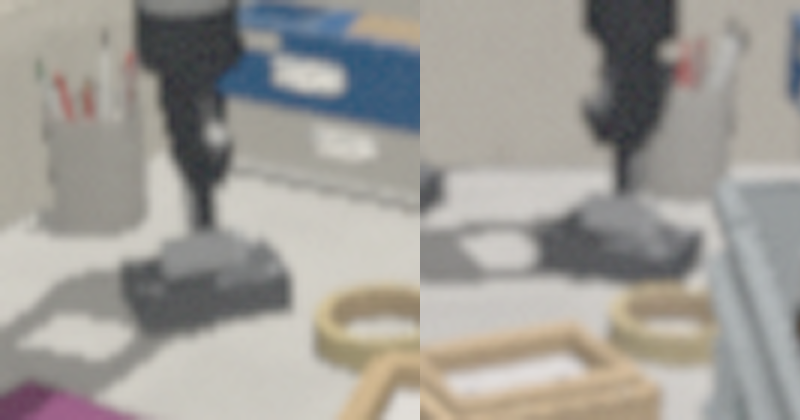

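Request:
move_arm(rows=[{"tx":0,"ty":0,"tz":0.004,"ax":0,"ay":0,"az":0,"jaw":255}])

```text
time: 7.1
tool_pos: [0.6231, 0.2241, 0.0306]
tool_rot: [0.001, 0.283, 0.959, 0.0]
contact_force: [-16.4, -3.4, 36.1]
gripper_width: -0.003
```

```bash
python3 - <<'E'
from h import *
s=manip.state(); print({k:np.round(v,3) for k,v in s.items()})
E
```

```text
{'time': np.float64(7.1), 'joint_pos': array([ 0.233,  0.294,  1.648, -0.   ,  1.196, -0.763]), 'joint_vel': array([ 0.002,  0.017, -0.019, -0.002,  0.022,  0.001]), 'joint_efforts': array([-9.9500e-01, -2.5790e+01, -2.4037e+01,  1.2500e-01, -4.8430e+00,
       -1.8000e-02]), 'tool_pos': array([0.623, 0.224, 0.031]), 'tool_rot': array([0.001, 0.283, 0.959, 0.   ]), 'contact_force': array([-16.447,  -3.35 ,  36.144]), 'ft_torque': array([-7.900e-01,  2.928e+00, -2.000e-03]), 'gripper_width': np.float64(-0.003)}
```

Contact comes at reported z=0.0308 for a rib top at 0.056, so true tip z = reported + 0.025. Raise, open, then descend to about reported 0.011.

Request:
move_arm(rows=[{"tx":0,"ty":0,"tz":-0.015,"ax":0,"ay":0,"az":0,"jaw":255},{"tx":0,"ty":0,"tz":-0.015,"ax":0,"ay":0,"az":0,"jaw":0},{"tx":0,"ty":0,"tz":0,"ax":0,"ay":0,"az":0,"jaw":0},{"tx":0,"ty":0,"tz":0,"ax":0,"ay":0,"az":0,"jaw":0},{"tx":0,"ty":0,"tz":0,"ax":0,"ay":0,"az":0,"jaw":0},{"tx":0,"ty":0,"tz":0,"ax":0,"ay":0,"az":0,"jaw":0},{"tx":0,"ty":0,"tz":0,"ax":0,"ay":0,"az":0,"jaw":0}])

```text
time: 7.8
tool_pos: [0.6208, 0.2234, 0.0577]
tool_rot: [-0.001, 0.283, 0.959, -0.001]
contact_force: [0.9, 0.1, 0.0]
gripper_width: 0.994
```

```bash
python3 - <<'E'
from h import *
f=pgrab('wrist','w7')
E
python3 go.py 0.62 0.223 0.011 147.0
```

```text
t 7.85 pos [0.6207 0.2234 0.0575] yaw 147.09 F [-0.3 -0.4 -0.5] w 1.0 q [ 0.23  0.26  1.64 -0.    1.24 -0.76]
shift mm [ 0.2 -0.6 46.5] rot deg [-0.13 -0.1   0.09] shift in final axes mm [ 0.3 -0.7 46.5]
```

View pics/w7.png

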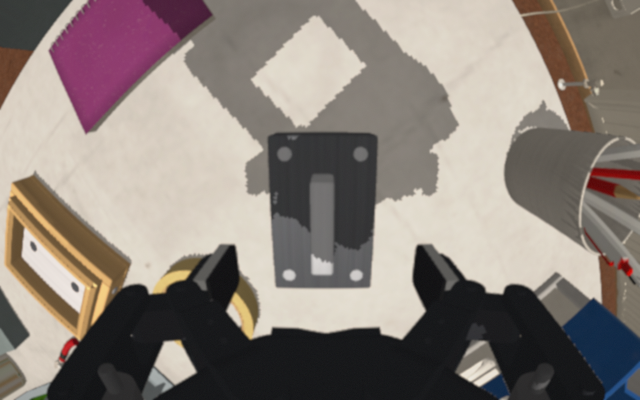

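The die sits centred and aligned between the open fingers at (322,215). Descend.

Request:
move_arm(rows=[{"tx":0,"ty":-0.0006,"tz":0.015,"ax":0,"ay":0,"az":0,"jaw":0},{"tx":0,"ty":0,"tz":0.015,"ax":0,"ay":0,"az":0,"jaw":0},{"tx":0,"ty":0,"tz":0.01,"ax":0,"ay":0,"az":0,"jaw":0},{"tx":0,"ty":0,"tz":0,"ax":0,"ay":0,"az":0,"jaw":0},{"tx":0,"ty":0,"tz":0,"ax":0,"ay":0,"az":0,"jaw":0}])

```text
time: 8.35
tool_pos: [0.6183, 0.2223, 0.011]
tool_rot: [-0.003, 0.283, 0.959, -0.002]
contact_force: [0.3, 0.1, 0.0]
gripper_width: 1.0
```

```bash
python3 go.py 0.62 0.223 0.011 147.0
```

```text
t 8.35 pos [0.6183 0.2223 0.011 ] yaw 147.08 F [0.3 0.1 0. ] w 1.0 q [ 0.23  0.31  1.66 -0.    1.17 -0.76]
shift mm [-1.1  1.5 -0. ] rot deg [-0.32 -0.28  0.08] shift in final axes mm [-1.1  1.5 -0. ]
```

Request:
move_arm(rows=[{"tx":-0.001,"ty":0.0015,"tz":0,"ax":-0.3,"ay":-0.3,"az":0,"jaw":0},{"tx":0,"ty":0,"tz":0,"ax":0,"ay":0,"az":0,"jaw":255},{"tx":0,"ty":0,"tz":0,"ax":0,"ay":0,"az":0,"jaw":255},{"tx":0,"ty":0,"tz":0,"ax":0,"ay":0,"az":0,"jaw":255},{"tx":0,"ty":0,"tz":0,"ax":0,"ay":0,"az":0,"jaw":255},{"tx":0,"ty":0,"tz":0,"ax":0,"ay":0,"az":0,"jaw":255},{"tx":0,"ty":0,"tz":0,"ax":0,"ay":0,"az":0,"jaw":255}])

```text
time: 9.05
tool_pos: [0.6216, 0.2234, 0.0133]
tool_rot: [0.002, 0.283, 0.959, 0.001]
contact_force: [-0.3, -1.0, -1.3]
gripper_width: 0.143
```

```bash
python3 go.py 0.62 0.223 0.011 147.0; python3 - <<'E'
from h import *
f=pgrab('wrist','w8')
E
```

```text
t 9.05 pos [0.6216 0.2234 0.0133] yaw 147.09 F [-0.3 -1.  -1.3] w 0.143 q [ 0.23  0.31  1.66 -0.    1.17 -0.76]
shift mm [ 1.1 -1.2  2.3] rot deg [0.13 0.19 0.09] shift in final axes mm [ 1.1 -1.2  2.3]
```

View pics/w8.png

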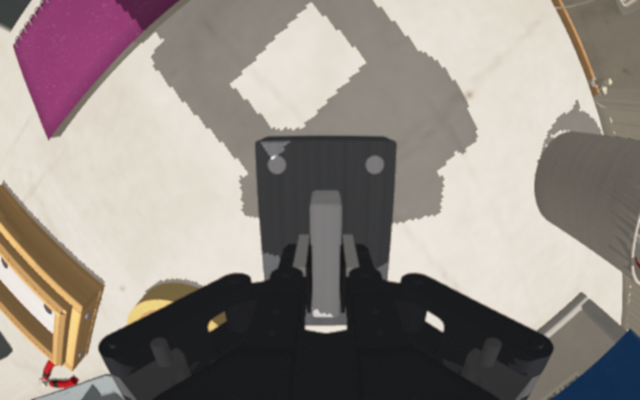

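The rib is held (width 0.143). I'll measure the die in hand from its near screws and near edge.

```bash
cat > inhand.py <<'E'
import sys
from h import *
import pickle
from scipy.spatial.transform import Rotation as Ro
f=pickle.load(open(sys.argv[1]+'.pkl','rb')); s=manip.state(); q=s['tool_rot'];R=Ro.from_quat([q[1],q[2],q[3],q[0]])
c=f['color'];
cv2.imwrite('pics/%s_z.png'%sys.argv[1],cv2.resize(c[125:215,240:410,::-1],None,fx=4.5,fy=4.5,interpolation=cv2.INTER_CUBIC))
E
python3 inhand.py w8
```

```text
(no output)
```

View pics/w8_z.png

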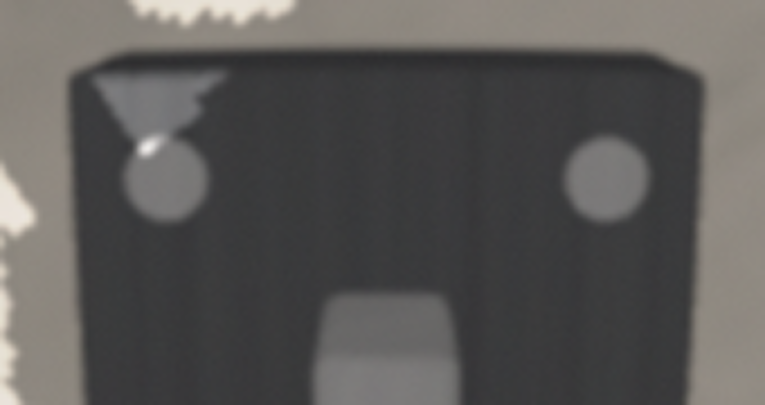

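```bash
cat > ih.py <<'E'
from h import *
from scipy.spatial.transform import Rotation as Ro
def inhand(f,scr,rib,edge,zt,s,off=(240,125),k=4.5):
    q=s['tool_rot'];R=Ro.from_quat([q[1],q[2],q[3],q[0]])
    tl=lambda P:R.inv().apply(P-s['tool_pos'])*1000
    for n,p,z,d in [('screws',scr,zt,43),('ribend',rib,zt+.024,30),('edge',edge,zt,55)]:
        P=tl(onz(f,zc(p,k,off),z)); m=P.mean(0); v=P[1]-P[0]
        print(n,'mid tool mm',m.round(1),'len',np.linalg.norm(v).round(1),'angle deg',np.degrees(np.arctan2(v[0],v[1])).round(2),'=> centre x',(m[0]-d).round(1),'y',m[1].round(1))
E
python3 - <<'E'
from ih import *
import pickle
f=pickle.load(open('w8.pkl','rb'))
inhand(f,[(166,179),(607,179)],[(313,358),(462,358)],[(72,78),(703,78)],.032,manip.state())
E
```

```text
screws mid tool mm [ 43.6   0.9 -18.9] len 48.0 angle deg 0.0 => centre x 0.6 y 0.9
ribend mid tool mm [ 30.6   1.  -42.8] len 13.9 angle deg -0.03 => centre x 0.6 y 1.0
edge mid tool mm [ 54.9   1.  -18.9] len 68.3 angle deg 0.02 => centre x -0.1 y 1.0
```

In hand, the die centre is at tool (+0.6, +1.0) mm with no yaw error. Lift.

Request:
move_arm(rows=[{"tx":0,"ty":0,"tz":-0.01,"ax":0,"ay":0,"az":0,"jaw":255},{"tx":0,"ty":0,"tz":-0.02,"ax":0,"ay":0,"az":0,"jaw":255},{"tx":0,"ty":0,"tz":-0.02,"ax":0,"ay":0,"az":0,"jaw":255},{"tx":0,"ty":0,"tz":-0.02,"ax":0,"ay":0,"az":0,"jaw":255},{"tx":0,"ty":0,"tz":-0.02,"ax":0,"ay":0,"az":0,"jaw":255},{"tx":0,"ty":0,"tz":-0.01,"ax":0,"ay":0,"az":0,"jaw":255},{"tx":0,"ty":0,"tz":0,"ax":0,"ay":0,"az":0,"jaw":255}])

```text
time: 9.8
tool_pos: [0.6176, 0.2226, 0.1145]
tool_rot: [-0.002, 0.283, 0.959, -0.001]
contact_force: [-0.0, 0.6, -2.6]
gripper_width: 0.145
```

```bash
python3 go.py 0.5192 -0.0502 0.115 201.8
```

```text
t 9.8 pos [0.6176 0.2226 0.1145] yaw 147.09 F [-0.   0.6 -2.6] w 0.145 q [ 0.23  0.2   1.61 -0.    1.34 -0.76]
shift mm [ -65.6 -282.5    0.4] rot deg [ -0.13  -0.27 -54.7 ] shift in final axes mm [ 192.7 -216.8   -0.5]
```

Request:
move_arm(rows=[{"tx":-0.0065,"ty":-0.0283,"tz":0,"ax":0,"ay":0,"az":-5.5,"jaw":255},{"tx":-0.0038,"ty":-0.0288,"tz":0,"ax":0,"ay":0,"az":-5.5,"jaw":255},{"tx":-0.001,"ty":-0.029,"tz":0,"ax":0,"ay":0,"az":-5.5,"jaw":255},{"tx":0.0018,"ty":-0.0289,"tz":0,"ax":0,"ay":0,"az":-5.5,"jaw":255},{"tx":0.0045,"ty":-0.0286,"tz":0,"ax":0,"ay":0,"az":-5.5,"jaw":255},{"tx":0.0073,"ty":-0.0281,"tz":0,"ax":0,"ay":0,"az":-5.5,"jaw":255},{"tx":0.0099,"ty":-0.0273,"tz":0,"ax":0,"ay":0,"az":-5.5,"jaw":255},{"tx":0.0125,"ty":-0.0262,"tz":0,"ax":0,"ay":0,"az":-5.5,"jaw":255},{"tx":0.0149,"ty":-0.0249,"tz":0,"ax":0,"ay":0,"az":-5,"jaw":255},{"tx":0.015,"ty":-0.02,"tz":0,"ax":0,"ay":0,"az":-4,"jaw":255},{"tx":0,"ty":0,"tz":0,"ax":0,"ay":0,"az":0,"jaw":255},{"tx":0,"ty":0,"tz":0,"ax":0,"ay":0,"az":0,"jaw":255}])

```text
time: 11.0
tool_pos: [0.5117, -0.0564, 0.1011]
tool_rot: [-0.012, -0.194, 0.981, 0.003]
contact_force: [-0.9, 0.6, -2.4]
gripper_width: 0.146
```

```bash
python3 go.py 0.5192 -0.0502 0.100 201.8
```

```text
t 11.0 pos [ 0.5117 -0.0564  0.1011] yaw -157.59 F [-0.9  0.6 -2.4] w 0.146 q [-0.25 -0.1   1.95 -0.01  1.32 -2.21]
shift mm [-9.3  2.9  0.9] rot deg [ 0.56 -1.34  0.61] shift in final axes mm [-9.3  3.   1.1]
```

Request:
move_arm(rows=[{"tx":-0.0093,"ty":0.003,"tz":0,"ax":0.56,"ay":-1.34,"az":0.6,"jaw":255},{"tx":0,"ty":0,"tz":0,"ax":0,"ay":0,"az":0,"jaw":255},{"tx":0,"ty":0,"tz":0,"ax":0,"ay":0,"az":0,"jaw":255}])

```text
time: 11.3
tool_pos: [0.5195, -0.0474, 0.0995]
tool_rot: [0.0, -0.189, 0.982, 0.001]
contact_force: [1.1, 0.5, -3.1]
gripper_width: 0.151
```

```bash
python3 go.py 0.5192 -0.0502 0.100 201.8;  python3 - <<'E'
from h import *
f=pgrab('wrist','w9')
E
python3 inhand.py w9
```

```text
t 11.3 pos [ 0.5195 -0.0474  0.0995] yaw -158.19 F [ 1.1  0.5 -3.1] w 0.151 q [-0.23 -0.11  1.95  0.    1.3  -2.19]
shift mm [ 1.3 -2.5 -0.5] rot deg [0.07 0.05 0.01] shift in final axes mm [ 1.3 -2.5 -0.5]
```

View pics/w9.png

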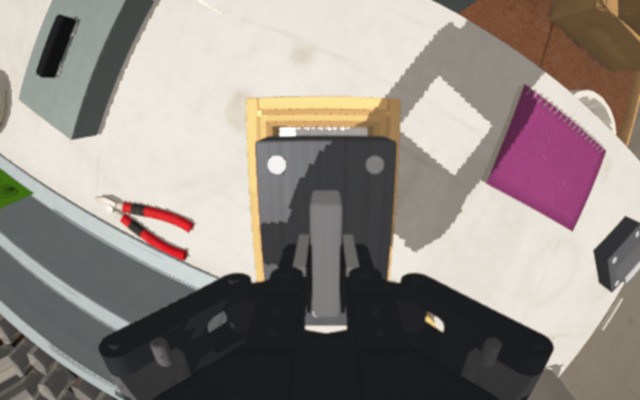

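View pics/w9_z.png

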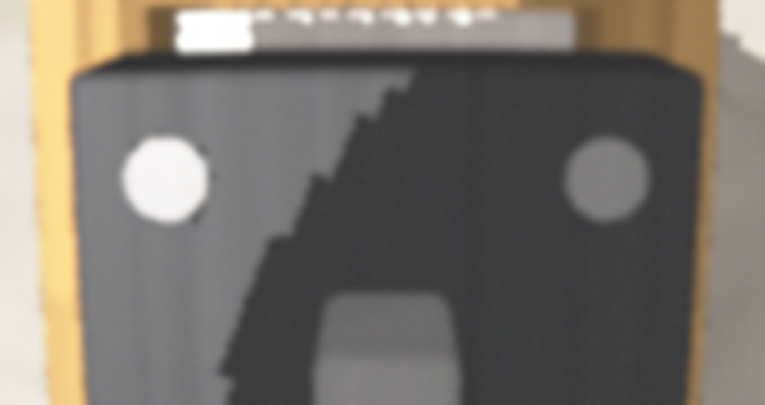

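```bash
python3 - <<'E'
from h import *
import pickle
c=pickle.load(open('w9.pkl','rb'))['color'][85:165,235:415,::-1]
cv2.imwrite('pics/w9n.png',cv2.resize(c,None,fx=4.4,fy=4.4,interpolation=cv2.INTER_CUBIC))
E
```

```text
(no output)
```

View pics/w9n.png

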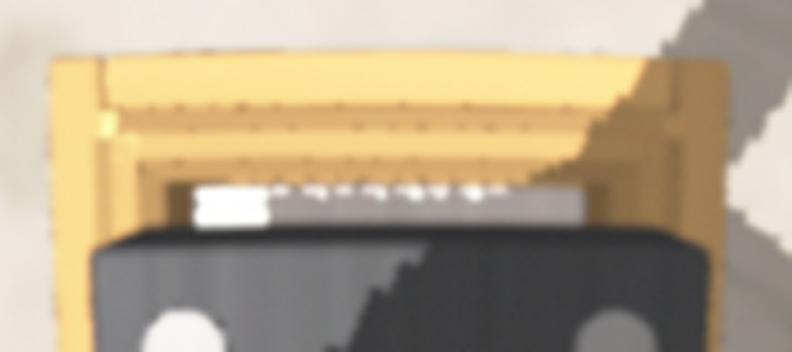

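```bash
python3 - <<'E'
from h import *
import pickle
from scipy.spatial.transform import Rotation as Ro
f=pickle.load(open('w9.pkl','rb'));s=manip.state();q=s['tool_rot'];R=Ro.from_quat([q[1],q[2],q[3],q[0]])
def tl(p,z):
    P=R.inv().apply(onz(f,zc(p,4.4,(235,85)),z)-s['tool_pos'])*1000; v=P[1]-P[0]; print(P.mean(0).round(1),np.linalg.norm(v).round(1),np.degrees(np.arctan2(v[0],v[1])).round(2))
tl([(50,60),(727,62)],.034); tl([(165,185),(609,185)],.042); tl([(194,187),(583,187)],.025)
# expected
from ih import inhand
inhand(f,[(166,179),(607,179)],[(313,358),(462,358)],[(72,78),(703,78)],.032+.0995-.0133,s)
n=R.inv().apply(np.array([.5183,-.0495,.034])-s['tool_pos'])*1000; print('nest centre tool expected',n.round(1))
E
```

```text
[80.  -1.4 65.4] 116.1 -0.24
[58.1 -1.5 57.5] 73.3 -0.05
[56.9 -1.4 74.5] 69.0 -0.04
screws mid tool mm [ 42.8   0.6 -18.7] len 48.0 angle deg 0.02 => centre x -0.2 y 0.6
ribend mid tool mm [ 29.8   0.7 -42.7] len 13.9 angle deg 0.0 => centre x -0.2 y 0.7
edge mid tool mm [ 54.1   0.7 -18.7] len 68.4 angle deg 0.03 => centre x -0.9 y 0.7
nest centre tool expected [ 1.9 -1.6 65.5]
```

Request:
move_arm(rows=[{"tx":0.0013,"ty":-0.0023,"tz":0.01,"ax":0,"ay":0,"az":0,"jaw":255},{"tx":0,"ty":0,"tz":0.01,"ax":0,"ay":0,"az":0,"jaw":255},{"tx":0,"ty":0,"tz":0.008,"ax":0,"ay":0,"az":0,"jaw":255},{"tx":0,"ty":0,"tz":0,"ax":0,"ay":0,"az":0,"jaw":255},{"tx":0,"ty":0,"tz":0,"ax":0,"ay":0,"az":0,"jaw":255}])

```text
time: 11.85
tool_pos: [0.5187, -0.0492, 0.068]
tool_rot: [-0.001, -0.19, 0.982, 0.001]
contact_force: [0.1, -0.2, -2.5]
gripper_width: 0.147
```

```bash
python3 go.py 0.5192 -0.0502 0.066 201.8
```

```text
t 11.85 pos [ 0.5187 -0.0492  0.068 ] yaw -158.1 F [ 0.1 -0.2 -2.5] w 0.147 q [-0.24 -0.07  1.97  0.    1.24 -2.19]
shift mm [-0.1 -1.2  2. ] rot deg [ 0.13 -0.03  0.1 ] shift in final axes mm [-0.1 -1.1  2. ]
```

Request:
move_arm(rows=[{"tx":0.0002,"ty":-0.0011,"tz":0.002,"ax":0.1,"ay":0,"az":0.1,"jaw":255},{"tx":0,"ty":0,"tz":0,"ax":0,"ay":0,"az":0,"jaw":255},{"tx":0,"ty":0,"tz":0,"ax":0,"ay":0,"az":0,"jaw":255}])

```text
time: 12.15
tool_pos: [0.5192, -0.0506, 0.0662]
tool_rot: [-0.0, -0.189, 0.982, 0.0]
contact_force: [0.3, -0.3, -2.3]
gripper_width: 0.145
```

```bash
python3 go.py 0.5192 -0.0502 0.056 201.8; python3 - <<'E'
from h import *
c=pgrab('wrist','w10')['color'][75:235,225:425,::-1]
cv2.imwrite('pics/w10n.png',cv2.resize(c,None,fx=3.7,fy=3.7,interpolation=cv2.INTER_CUBIC))
E
```

```text
t 12.15 pos [ 0.5192 -0.0506  0.0662] yaw -158.23 F [ 0.3 -0.3 -2.3] w 0.145 q [-0.24 -0.06  1.97  0.    1.23 -2.19]
shift mm [-0.1  0.4 10.2] rot deg [ 0.01 -0.01 -0.03] shift in final axes mm [-0.1  0.4 10.2]
```

View pics/w10n.png

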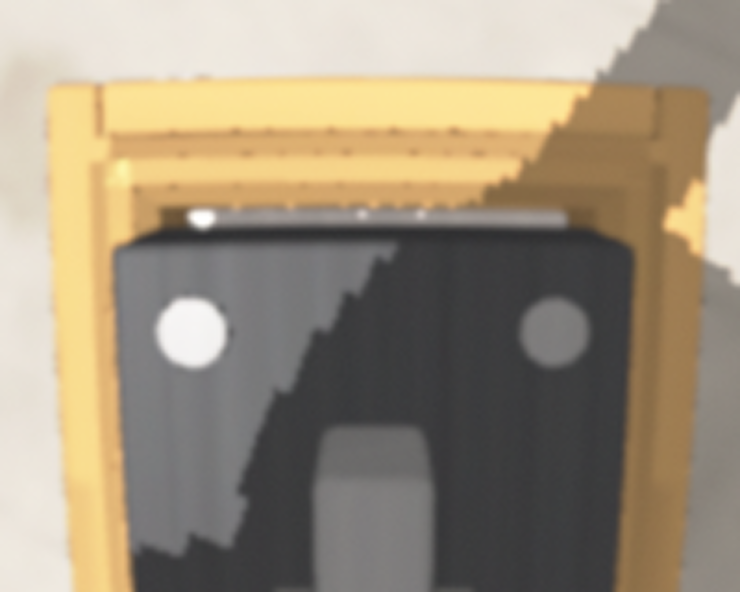

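```bash
python3 - <<'E'
from h import *
import pickle
from scipy.spatial.transform import Rotation as Ro
f=pickle.load(open('w10.pkl','rb'));s=manip.state();q=s['tool_rot'];R=Ro.from_quat([q[1],q[2],q[3],q[0]])
def tl(n,p,z):
    P=R.inv().apply(onz(f,zc(p,3.7,(225,75)),z)-s['tool_pos'])*1000; v=P[1]-P[0]; print(n,P.mean(0).round(1),np.linalg.norm(v).round(1),np.degrees(np.arctan2(v[0],v[1])).round(2))
zt=.0662-.0133+.032
tl('shoulder',[(50,88),(708,90)],.034); tl('recess',[(160,207),(597,207)],.042); tl('floor',[(187,209),(568,209)],.025)
tl('screw',[(191,332),(554,332)],zt); tl('edge',[(115,248),(632,248)],zt)
tl('lip outer side',[(105,160),(658,160)],.042)
E
```

```text
shoulder [78.6  1.7 32.2] 115.9 -0.08
recess [57.2  1.6 24.2] 73.5 0.07
floor [55.8  1.5 41.2] 69.6 0.06
screw [ 42.8   0.5 -18.7] 48.1 0.03
edge [ 54.3   0.7 -18.7] 68.1 0.03
lip outer side [65.5  2.1 24.2] 93.2 0.11
```

Request:
move_arm(rows=[{"tx":0,"ty":0.0009,"tz":0.003,"ax":0,"ay":0,"az":0,"jaw":255},{"tx":0,"ty":0,"tz":0.004,"ax":0,"ay":0,"az":0,"jaw":255},{"tx":0,"ty":0,"tz":0,"ax":0,"ay":0,"az":0,"jaw":255}])

```text
time: 12.5
tool_pos: [0.5193, -0.0498, 0.0593]
tool_rot: [0.001, -0.189, 0.982, -0.0]
contact_force: [0.4, 1.0, -1.9]
gripper_width: 0.148
```

```bash
python3 go.py 0.5188 -0.0497 0.05 201.8
```

```text
t 12.5 pos [ 0.5193 -0.0498  0.0593] yaw -158.23 F [ 0.4  1.  -1.9] w 0.148 q [-0.24 -0.06  1.98  0.    1.22 -2.19]
shift mm [0.4 0.3 9.3] rot deg [-0.04  0.06 -0.03] shift in final axes mm [0.4 0.3 9.3]
```

Underside is now level with the rim. Continuing in small steps.

Request:
move_arm(rows=[{"tx":0.0003,"ty":0.0002,"tz":0.003,"ax":0,"ay":0,"az":0,"jaw":255},{"tx":0,"ty":0,"tz":0.003,"ax":0,"ay":0,"az":0,"jaw":255},{"tx":0,"ty":0,"tz":0,"ax":0,"ay":0,"az":0,"jaw":255}])

```text
time: 12.8
tool_pos: [0.5188, -0.0497, 0.0526]
tool_rot: [0.0, -0.189, 0.982, -0.0]
contact_force: [0.8, 0.9, -2.3]
gripper_width: 0.146
```

Request:
move_arm(rows=[{"tx":0,"ty":0,"tz":0.004,"ax":0,"ay":0,"az":0,"jaw":255},{"tx":0,"ty":0,"tz":0.004,"ax":0,"ay":0,"az":0,"jaw":255}])

```text
time: 13.0
tool_pos: [0.5193, -0.0498, 0.0446]
tool_rot: [0.001, -0.189, 0.982, -0.0]
contact_force: [-0.5, 0.6, -2.3]
gripper_width: 0.145
```

```bash
python3 go.py 0.5188 -0.0497 0.05 201.8
```

```text
t 13.0 pos [ 0.5193 -0.0498  0.0446] yaw -158.23 F [-0.5  0.6 -2.3] w 0.145 q [-0.24 -0.04  1.99  0.    1.19 -2.19]
shift mm [ 0.4  0.2 -5.4] rot deg [-0.07  0.1  -0.03] shift in final axes mm [ 0.4  0.2 -5.4]
```

It's in the recess with no contact. Now press.

Request:
move_arm(rows=[{"tx":0,"ty":0,"tz":0.003,"ax":0,"ay":0,"az":0,"jaw":255},{"tx":0,"ty":0,"tz":0.003,"ax":0,"ay":0,"az":0,"jaw":255}])

```text
time: 13.2
tool_pos: [0.5191, -0.0497, 0.0378]
tool_rot: [0.001, -0.189, 0.982, -0.0]
contact_force: [-0.6, -0.5, -2.9]
gripper_width: 0.146
```

Request:
move_arm(rows=[{"tx":0,"ty":0,"tz":0.003,"ax":0,"ay":0,"az":0,"jaw":255},{"tx":0,"ty":0,"tz":0.003,"ax":0,"ay":0,"az":0,"jaw":255}])

```text
time: 13.4
tool_pos: [0.5194, -0.0499, 0.033]
tool_rot: [0.0, -0.189, 0.982, -0.0]
contact_force: [-3.9, 0.0, 5.6]
gripper_width: 0.148
```

```bash
python3 go.py 0.5188 -0.0497 0.0273 201.8
```

```text
t 13.4 pos [ 0.5194 -0.0499  0.033 ] yaw -158.23 F [-3.9  0.   5.6] w 0.148 q [-0.24 -0.02  1.99 -0.    1.17 -2.19]
shift mm [0.5 0.4 5.7] rot deg [-0.04  0.04 -0.03] shift in final axes mm [0.5 0.4 5.7]
```

Force rises as the ejector moves. Continue.

Request:
move_arm(rows=[{"tx":0,"ty":0,"tz":0.003,"ax":0,"ay":0,"az":0,"jaw":255},{"tx":0,"ty":0,"tz":0.003,"ax":0,"ay":0,"az":0,"jaw":255}])

```text
time: 13.6
tool_pos: [0.5199, -0.05, 0.0287]
tool_rot: [0.0, -0.189, 0.982, -0.0]
contact_force: [-3.7, 0.1, 5.1]
gripper_width: 0.15
```

Request:
move_arm(rows=[{"tx":0,"ty":0,"tz":0.0025,"ax":0,"ay":0,"az":0,"jaw":255}])

```text
time: 13.7
tool_pos: [0.5202, -0.05, 0.0271]
tool_rot: [0.0, -0.189, 0.982, -0.0]
contact_force: [-6.7, 1.3, 17.4]
gripper_width: 0.149
```

Request:
move_arm(rows=[{"tx":0,"ty":0,"tz":0.0025,"ax":0,"ay":0,"az":0,"jaw":255}])

```text
time: 13.8
tool_pos: [0.5203, -0.05, 0.0271]
tool_rot: [-0.001, -0.189, 0.982, 0.0]
contact_force: [-12.6, 2.6, 24.0]
gripper_width: 0.148
```

It bottoms out at 0.0271, against 0.0273 expected for flush, with 24 N. Relax, release and rise.

Request:
move_arm(rows=[{"tx":0,"ty":0,"tz":0,"ax":0,"ay":0,"az":0,"jaw":255},{"tx":0,"ty":0,"tz":0,"ax":0,"ay":0,"az":0,"jaw":0},{"tx":0,"ty":0,"tz":0,"ax":0,"ay":0,"az":0,"jaw":0},{"tx":0,"ty":0,"tz":0,"ax":0,"ay":0,"az":0,"jaw":0},{"tx":0,"ty":0,"tz":0,"ax":0,"ay":0,"az":0,"jaw":0},{"tx":0,"ty":0,"tz":0,"ax":0,"ay":0,"az":0,"jaw":0},{"tx":0,"ty":0,"tz":-0.02,"ax":0,"ay":0,"az":0,"jaw":0},{"tx":0,"ty":0,"tz":-0.03,"ax":0,"ay":0,"az":0,"jaw":0},{"tx":0,"ty":0,"tz":-0.04,"ax":0,"ay":0,"az":0,"jaw":0},{"tx":-0.01,"ty":0,"tz":-0.04,"ax":0,"ay":0,"az":0,"jaw":0},{"tx":-0.02,"ty":0,"tz":-0.03,"ax":0,"ay":0,"az":0,"jaw":0},{"tx":0,"ty":0,"tz":0,"ax":0,"ay":0,"az":0,"jaw":0}])

```text
time: 15.0
tool_pos: [0.5484, -0.0385, 0.1912]
tool_rot: [-0.001, -0.189, 0.982, 0.001]
contact_force: [0.4, 0.6, -0.1]
gripper_width: 1.0
```

```bash
python3 - <<'E'
from h import *
c=pgrab('wrist','w11')['color'][:,:,::-1]
S=pgrab('scene','s11')['color'][180:240,280:345,::-1]
D=pgrab('side','d11')['color'][180:230,295:360,::-1]
k=lambda a,x,y:cv2.resize(a,(x,y),interpolation=cv2.INTER_CUBIC)
cv2.imwrite('pics/z11.png',np.hstack([k(S,400,370),k(D,400,370)]))
E
python3 go.py .48 -.33 .2 200
```

```text
t 15.15 pos [ 0.5436 -0.0384  0.1844] yaw -158.3 F [-0.8 -0.5 -0.6] w 0.998 q [-0.21 -0.11  1.81 -0.    1.46 -2.16]
shift mm [ 167.1 -247.3  -15.6] rot deg [ 0.42 -0.67  1.7 ] shift in final axes mm [ 159.6 -252.3  -15.6]
```

View pics/w11.png

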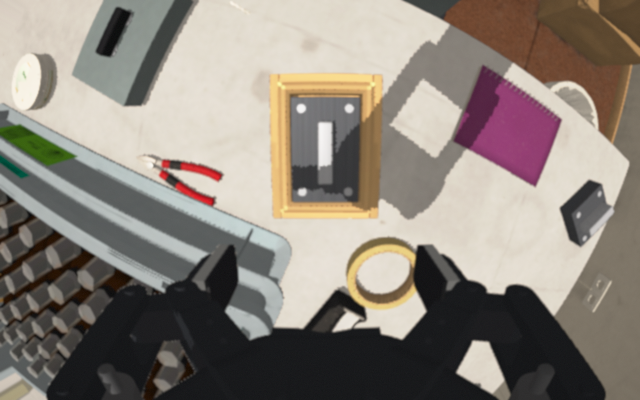

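View pics/z11.png

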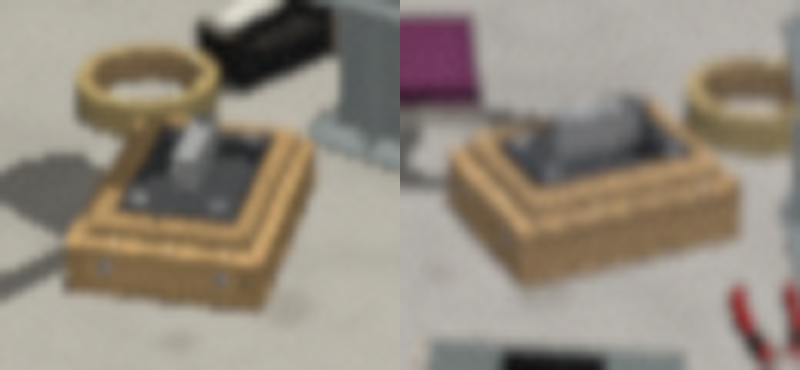

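The die sits flush and centred in the nest. Now the cover: rough pose first.

```bash
python3 - <<'E'
from h import *
import pickle
f=pickle.load(open('w11.pkl','rb'))
P=onz(f,[(122,10),(102,52)],.064);print(P, np.degrees(np.arctan2(*(P[1]-P[0])[[1,0]])))
f=pickle.load(open('w2.pkl','rb'))
P=onz(f,[(135,0),(110,40)],.064);print(P, np.degrees(np.arctan2(*(P[1]-P[0])[[1,0]])))
D=pickle.load(open('d11.pkl','rb'));c=D['color']
cv2.imwrite('pics/dcov.png',cv2.resize(c[215:260,285:355,::-1],None,fx=8,fy=8,interpolation=cv2.INTER_CUBIC))
E
```

```text
[[ 0.44460681 -0.32247117  0.064     ]
 [ 0.49662504 -0.33070953  0.064     ]] -8.999435265635976
[[ 0.44567029 -0.31539745  0.064     ]
 [ 0.49845019 -0.32966321  0.064     ]] -15.124942367938681
```

View pics/dcov.png

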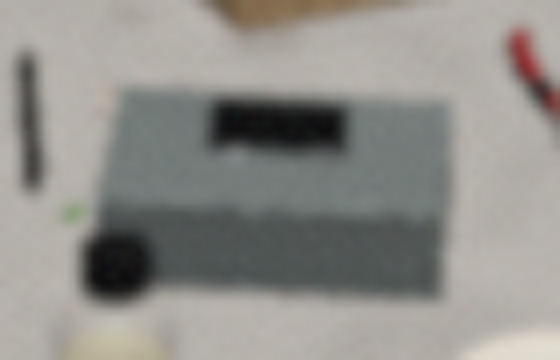

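Request:
move_arm(rows=[{"tx":0.0175,"ty":-0.0329,"tz":-0.002,"ax":0,"ay":0,"az":4,"jaw":0},{"tx":0.0152,"ty":-0.0341,"tz":-0.002,"ax":0,"ay":0,"az":4,"jaw":0},{"tx":0.0128,"ty":-0.0351,"tz":-0.002,"ax":0,"ay":0,"az":4,"jaw":0},{"tx":0.0103,"ty":-0.0359,"tz":-0.002,"ax":0,"ay":0,"az":4,"jaw":0},{"tx":0.0078,"ty":-0.0365,"tz":-0.002,"ax":0,"ay":0,"az":4,"jaw":0},{"tx":0.0052,"ty":-0.0369,"tz":-0.002,"ax":0,"ay":0,"az":4,"jaw":0},{"tx":0.0026,"ty":-0.0372,"tz":-0.002,"ax":0,"ay":0,"az":4,"jaw":0},{"tx":0,"ty":-0.0373,"tz":-0.002,"ax":0,"ay":0,"az":4,"jaw":0},{"tx":0,"ty":0,"tz":0,"ax":0,"ay":0,"az":0,"jaw":0},{"tx":0,"ty":0,"tz":0,"ax":0,"ay":0,"az":0,"jaw":0},{"tx":0,"ty":0,"tz":0,"ax":0,"ay":0,"az":0,"jaw":0}])

```text
time: 16.25
tool_pos: [0.4903, -0.3378, 0.1701]
tool_rot: [-0.027, 0.101, 0.994, 0.011]
contact_force: [-0.3, 0.0, 0.3]
gripper_width: 1.0
```

```bash
python3 - <<'E'
from h import *
c=pgrab('wrist','w12')['color'][:,:,::-1]
E
python3 go.py .502 -.333 .2 170
```

```text
t 16.3 pos [ 0.4903 -0.3374  0.1699] yaw 168.46 F [-0.5  0.9  0.2] w 0.997 q [-0.72  0.05  1.68 -0.01  1.47 -2.09]
shift mm [ -8.8   7.2 -30.5] rot deg [ 1.01 -3.21 -1.56] shift in final axes mm [-10.7   6.4 -30.1]
```

View pics/w12.png

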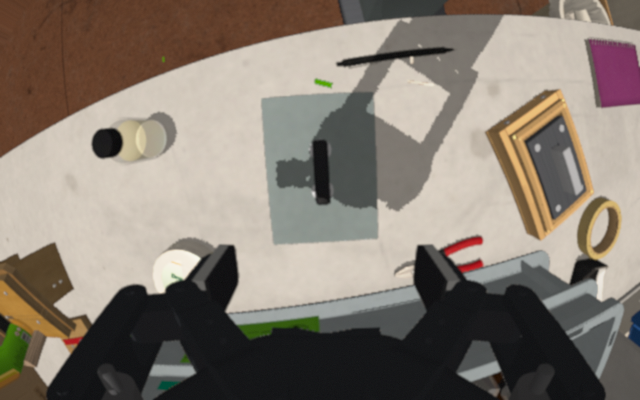

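```bash
python3 - <<'E'
from h import *
import pickle
c=pickle.load(open('w12.pkl','rb'))['color'][80:255,250:390,::-1]
z=cv2.resize(c,None,fx=3.4,fy=3.4,interpolation=cv2.INTER_CUBIC)/255.
cv2.imwrite('pics/w12z.png',(255*np.clip(z,0,1)**.6).astype(np.uint8))
E
```

```text
(no output)
```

View pics/w12z.png

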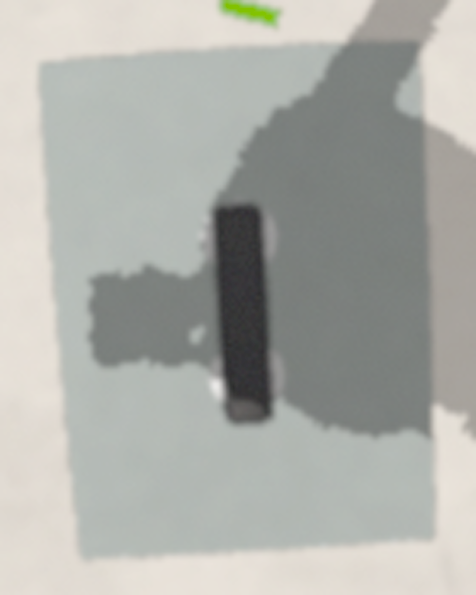

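```bash
python3 - <<'E'
from h import *
import pickle
f=pickle.load(open('w12.pkl','rb'));o=(250,80)
quad(onz(f,zc([(40,62),(422,42),(435,538),(80,558)],3.4,o),.042),'cover')
quad(onz(f,zc([(215,208),(260,205),(272,402),(225,405)],3.4,o),.064),'grip')
E
```

```text
cover c [ 0.4704 -0.3344  0.042 ] L [0.1085 0.1473 0.1085 0.1477] yaw long [-8.66 -8.66]
grip c [ 0.4675 -0.3343  0.064 ] L [0.0118 0.0529 0.0127 0.0529] yaw long [-8.06 -9.02]
```

Cover: (0.470, −0.334), yaw −8.7°.

```bash
python3 go.py .4704 -.3344 .08 171.3
```

```text
t 16.3 pos [ 0.4903 -0.3374  0.1699] yaw 168.46 F [-0.5  0.9  0.2] w 0.997 q [-0.72  0.05  1.68 -0.01  1.47 -2.09]
shift mm [15.  -2.6 90.9] rot deg [ 1.04 -3.2  -2.86] shift in final axes mm [20.2 -0.  89.9]
```

Request:
move_arm(rows=[{"tx":0,"ty":0,"tz":0,"ax":1,"ay":-3.2,"az":-2.9,"jaw":0},{"tx":0.01,"ty":0,"tz":0.02,"ax":0,"ay":0,"az":0,"jaw":0},{"tx":0.01,"ty":0,"tz":0.02,"ax":0,"ay":0,"az":0,"jaw":0},{"tx":0,"ty":0,"tz":0.02,"ax":0,"ay":0,"az":0,"jaw":0},{"tx":0,"ty":0,"tz":0.02,"ax":0,"ay":0,"az":0,"jaw":0},{"tx":0,"ty":0,"tz":0,"ax":0,"ay":0,"az":0,"jaw":0},{"tx":0,"ty":0,"tz":0,"ax":0,"ay":0,"az":0,"jaw":0}])

```text
time: 17.0
tool_pos: [0.472, -0.3254, 0.0871]
tool_rot: [0.001, 0.068, 0.998, 0.001]
contact_force: [0.0, 0.2, 0.9]
gripper_width: 1.004
```

```bash
python3 go.py .4704 -.3344 .022 171.3
```

```text
t 17.0 pos [ 0.472  -0.3254  0.0871] yaw 172.24 F [0.  0.2 0.9] w 1.004 q [-0.73  0.03  1.84  0.    1.27 -2.17]
shift mm [ 0.5 -9.2 65.1] rot deg [0.08 0.14 0.94] shift in final axes mm [ 0.2 -9.1 65.1]
```

Request:
move_arm(rows=[{"tx":0,"ty":-0.0092,"tz":0.015,"ax":0,"ay":0,"az":0.9,"jaw":0},{"tx":0,"ty":0,"tz":0.015,"ax":0,"ay":0,"az":0,"jaw":0},{"tx":0,"ty":0,"tz":0.01,"ax":0,"ay":0,"az":0,"jaw":0},{"tx":0,"ty":0,"tz":0,"ax":0,"ay":0,"az":0,"jaw":0},{"tx":0,"ty":0,"tz":0,"ax":0,"ay":0,"az":0,"jaw":0}])

```text
time: 17.5
tool_pos: [0.4724, -0.3358, 0.0463]
tool_rot: [0.003, 0.076, 0.997, -0.001]
contact_force: [-0.5, -0.2, 0.4]
gripper_width: 0.999
```

```bash
python3 go.py .4704 -.3344 .022 171.3
```

```text
t 17.5 pos [ 0.4724 -0.3358  0.0463] yaw 171.34 F [-0.5 -0.2  0.4] w 0.999 q [-0.75  0.09  1.85  0.    1.19 -2.17]
shift mm [ 2.3  1.1 24.3] rot deg [-0.04  0.32  0.04] shift in final axes mm [ 2.2  1.1 24.3]
```

Request:
move_arm(rows=[{"tx":0.0022,"ty":0.001,"tz":0.01,"ax":0,"ay":0.3,"az":0,"jaw":0},{"tx":0,"ty":0,"tz":0.01,"ax":0,"ay":0,"az":0,"jaw":0},{"tx":0,"ty":0,"tz":0.003,"ax":0,"ay":0,"az":0,"jaw":0},{"tx":0,"ty":0,"tz":0,"ax":0,"ay":0,"az":0,"jaw":0},{"tx":0,"ty":0,"tz":0,"ax":0,"ay":0,"az":0,"jaw":0}])

```text
time: 18.0
tool_pos: [0.4706, -0.3347, 0.0218]
tool_rot: [0.0, 0.076, 0.997, -0.001]
contact_force: [0.6, 1.8, -0.2]
gripper_width: 0.999
```

```bash
python3 go.py .4704 -.3344 .022 171.3
```

```text
t 18.0 pos [ 0.4706 -0.3347  0.0218] yaw 171.34 F [ 0.6  1.8 -0.2] w 0.999 q [-0.75  0.13  1.86 -0.    1.15 -2.17]
shift mm [ 0.2  0.3 -0.2] rot deg [-0.07  0.04  0.04] shift in final axes mm [ 0.2  0.3 -0.2]
```

Request:
move_arm(rows=[{"tx":0,"ty":0,"tz":0,"ax":0,"ay":0,"az":0,"jaw":255},{"tx":0,"ty":0,"tz":0,"ax":0,"ay":0,"az":0,"jaw":255},{"tx":0,"ty":0,"tz":0,"ax":0,"ay":0,"az":0,"jaw":255},{"tx":0,"ty":0,"tz":0,"ax":0,"ay":0,"az":0,"jaw":255},{"tx":0,"ty":0,"tz":0,"ax":0,"ay":0,"az":0,"jaw":255},{"tx":0,"ty":0,"tz":0,"ax":0,"ay":0,"az":0,"jaw":255},{"tx":0,"ty":0,"tz":0,"ax":0,"ay":0,"az":0,"jaw":255}])

```text
time: 18.7
tool_pos: [0.4715, -0.3355, 0.0234]
tool_rot: [0.001, 0.075, 0.997, -0.001]
contact_force: [1.0, 0.8, 0.1]
gripper_width: 0.145
```

```bash
python3 go.py .4704 -.3344 .022 171.3; python3 - <<'E'
from h import *
c=pgrab('wrist','w13')['color'][90:260,215:435,::-1]
z=cv2.resize(c,None,fx=3.4,fy=3.4,interpolation=cv2.INTER_CUBIC)/255.
cv2.imwrite('pics/w13z.png',(255*np.clip(z,0,1)**.6).astype(np.uint8))
E
```

```text
t 18.7 pos [ 0.4715 -0.3355  0.0234] yaw 171.35 F [1.  0.8 0.1] w 0.145 q [-0.75  0.12  1.86 -0.    1.15 -2.17]
shift mm [1.2 0.9 1.4] rot deg [-0.16  0.17  0.05] shift in final axes mm [1.2 0.9 1.4]
```

View pics/w13z.png

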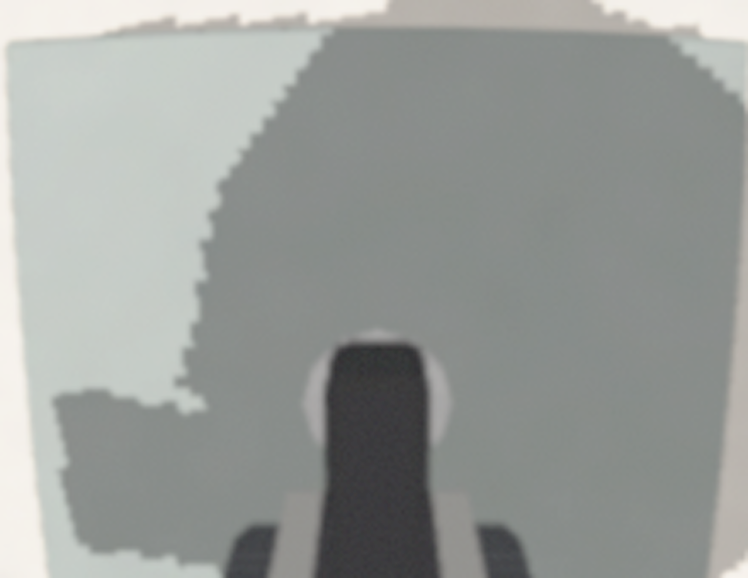

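```bash
cat > tf.py <<'E'
from h import *
import pickle
from scipy.spatial.transform import Rotation as Ro
class V:
    def __init__(s,n,k,off):
        s.f=pickle.load(open(n+'.pkl','rb'));s.k=k;s.o=off;st=manip.state();q=st['tool_rot'];s.R=Ro.from_quat([q[1],q[2],q[3],q[0]]);s.p=st['tool_pos'];s.yaw=np.degrees(np.arctan2(*s.R.as_matrix()[[1,0],0]))
    def pts(s,p,z): return s.R.inv().apply(onz(s.f,zc(p,s.k,s.o),z)-s.p)*1000
    def line(s,n,p,z,d):
        P=s.pts(p,z);v=P[1]-P[0];m=P.mean(0)
        print(n,'mid',m.round(1),'len',np.linalg.norm(v).round(1),'ang',np.degrees(np.arctan2(v[0],v[1])).round(2),'cx',(m[0]-d).round(1),'cy',m[1].round(1))
E
python3 - <<'E'
from tf import *
v=V('w13',3.4,(215,90))
v.line('edge',[(8,43),(747,42)],.042,74.5)
print(v.pts([(8,43),(48,575),(747,42),(712,575)],.042).round(1))
v.line('bar end',[(333,345),(422,345)],.064,30)
E
```

```text
edge mid [ 75.1   0.9 -18.8] len 106.9 ang 0.12 cx 0.6 cy 0.9
[[ 75.  -52.5 -18.7]
 [ -9.1 -52.8 -18.4]
 [ 75.2  54.4 -19. ]
 [ -9.   55.7 -18.7]]
bar end mid [ 35.3   0.9 -40.7] len 11.1 ang 0.06 cx 5.3 cy 0.9
```

The cover is held square, centre at tool (+0.6, +0.9) mm. Lift.

Request:
move_arm(rows=[{"tx":0,"ty":0,"tz":-0.01,"ax":0,"ay":0,"az":0,"jaw":255},{"tx":0,"ty":0,"tz":-0.02,"ax":0,"ay":0,"az":0,"jaw":255},{"tx":0,"ty":0,"tz":-0.025,"ax":0,"ay":0,"az":0,"jaw":255},{"tx":0,"ty":0,"tz":-0.025,"ax":0,"ay":0,"az":0,"jaw":255},{"tx":0,"ty":0,"tz":-0.025,"ax":0,"ay":0,"az":0,"jaw":255},{"tx":0,"ty":0,"tz":-0.015,"ax":0,"ay":0,"az":0,"jaw":255},{"tx":0,"ty":0,"tz":0,"ax":0,"ay":0,"az":0,"jaw":255}])

```text
time: 19.45
tool_pos: [0.4689, -0.333, 0.1467]
tool_rot: [-0.002, 0.075, 0.997, 0.001]
contact_force: [-0.5, 0.7, -1.5]
gripper_width: 0.144
```

```bash
python3 go.py .5194 -.0501 .14 201.8
```

```text
t 19.45 pos [ 0.4689 -0.333   0.1467] yaw 171.35 F [-0.5  0.7 -1.5] w 0.144 q [-0.75 -0.02  1.79 -0.    1.38 -2.17]
shift mm [ -7.4 287.2   7.1] rot deg [  0.13  -0.16 -30.45] shift in final axes mm [-151.9  243.9    6.7]
```

Request:
move_arm(rows=[{"tx":-0.0008,"ty":0.0287,"tz":0,"ax":0,"ay":0,"az":-3,"jaw":255},{"tx":-0.0023,"ty":0.0286,"tz":0,"ax":0,"ay":0,"az":-3,"jaw":255},{"tx":-0.0037,"ty":0.0285,"tz":0,"ax":0,"ay":0,"az":-3,"jaw":255},{"tx":-0.0052,"ty":0.0282,"tz":0,"ax":0,"ay":0,"az":-3,"jaw":255},{"tx":-0.0067,"ty":0.0279,"tz":0,"ax":0,"ay":0,"az":-3,"jaw":255},{"tx":-0.0082,"ty":0.0275,"tz":0,"ax":0,"ay":0,"az":-3,"jaw":255},{"tx":-0.0096,"ty":0.0271,"tz":0,"ax":0,"ay":0,"az":-3,"jaw":255},{"tx":-0.011,"ty":0.0265,"tz":0,"ax":0,"ay":0,"az":-3,"jaw":255},{"tx":-0.0124,"ty":0.0259,"tz":0,"ax":0,"ay":0,"az":-3,"jaw":255},{"tx":-0.01,"ty":0.02,"tz":0,"ax":0,"ay":0,"az":-3,"jaw":255},{"tx":0,"ty":0,"tz":0,"ax":0,"ay":0,"az":0,"jaw":255},{"tx":0,"ty":0,"tz":0,"ax":0,"ay":0,"az":0,"jaw":255}])

```text
time: 20.65
tool_pos: [0.5079, -0.0431, 0.1306]
tool_rot: [-0.012, -0.194, 0.981, 0.008]
contact_force: [-0.0, -0.1, -2.1]
gripper_width: 0.149
```

```bash
python3 go.py .5194 -.0501 .13 201.8
```

```text
t 20.65 pos [ 0.5079 -0.0431  0.1306] yaw -157.56 F [-0.  -0.1 -2.1] w 0.149 q [-0.23 -0.15  1.93  0.    1.38 -2.2 ]
shift mm [ -7.9 -10.9   0.2] rot deg [ 1.12 -1.13  0.63] shift in final axes mm [ -8.  -10.8   0.6]
```

Request:
move_arm(rows=[{"tx":-0.008,"ty":-0.0108,"tz":0,"ax":1.12,"ay":-1.13,"az":0.63,"jaw":255},{"tx":0,"ty":0,"tz":0,"ax":0,"ay":0,"az":0,"jaw":255},{"tx":0,"ty":0,"tz":0,"ax":0,"ay":0,"az":0,"jaw":255}])

```text
time: 20.95
tool_pos: [0.5195, -0.0527, 0.1287]
tool_rot: [-0.0, -0.187, 0.982, -0.001]
contact_force: [-0.1, 0.6, -1.0]
gripper_width: 0.147
```

```bash
python3 go.py .5194 -.0501 .118 201.8; python3 - <<'E'
from h import *
c=pgrab('wrist','w14')['color'][:,:,::-1]
E
```

```text
t 20.95 pos [ 0.5195 -0.0527  0.1287] yaw -158.48 F [-0.1  0.6 -1. ] w 0.147 q [-0.24 -0.13  1.93 -0.    1.35 -2.19]
shift mm [-0.9  2.5 10.7] rot deg [-0.07 -0.04 -0.28] shift in final axes mm [-0.9  2.4 10.7]
```

View pics/w14.png

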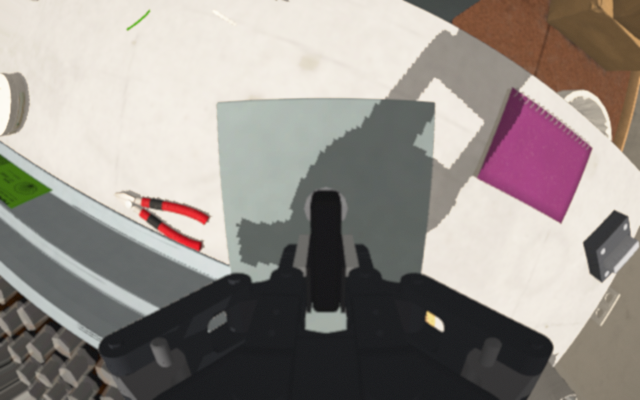

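The cover hides the nest, so I'll use the measured nest pose (0.5187, −0.0493), 21.8°. Capture is about ±6 mm thanks to the chamfers.

Request:
move_arm(rows=[{"tx":-0.001,"ty":0.0025,"tz":0.01,"ax":0,"ay":0,"az":-0.3,"jaw":255},{"tx":0,"ty":0,"tz":0.015,"ax":0,"ay":0,"az":0,"jaw":255},{"tx":0,"ty":0,"tz":0.01,"ax":0,"ay":0,"az":0,"jaw":255},{"tx":0,"ty":0,"tz":0,"ax":0,"ay":0,"az":0,"jaw":255},{"tx":0,"ty":0,"tz":0,"ax":0,"ay":0,"az":0,"jaw":255}])

```text
time: 21.5
tool_pos: [0.5186, -0.0507, 0.0894]
tool_rot: [-0.001, -0.189, 0.982, -0.0]
contact_force: [0.5, 0.3, -2.4]
gripper_width: 0.142
```

```bash
python3 go.py .5196 -.0499 .075 201.8; python3 - <<'E'
from h import *
pgrab('wrist','w15')
S=pgrab('scene','s15')['color'][165:240,270:360,::-1]
D=pgrab('side','d15')['color'][165:230,290:370,::-1]
k=lambda a,x,y:cv2.resize(a,(x,y),interpolation=cv2.INTER_CUBIC)
cv2.imwrite('pics/z15.png',np.hstack([k(S,400,340),k(D,400,340)]))
E
```

```text
t 21.5 pos [ 0.5186 -0.0507  0.0894] yaw -158.26 F [ 0.5  0.3 -2.4] w 0.142 q [-0.24 -0.09  1.96 -0.    1.28 -2.19]
shift mm [-1.3  0.3 14.4] rot deg [-0.01 -0.13 -0.06] shift in final axes mm [-1.3  0.3 14.4]
```

View pics/z15.png

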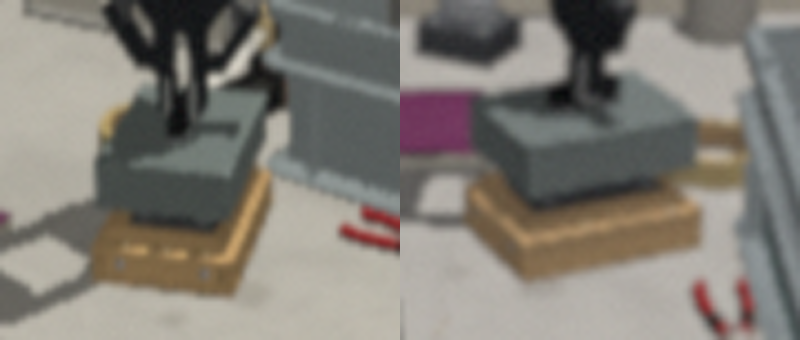

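View pics/w15.png

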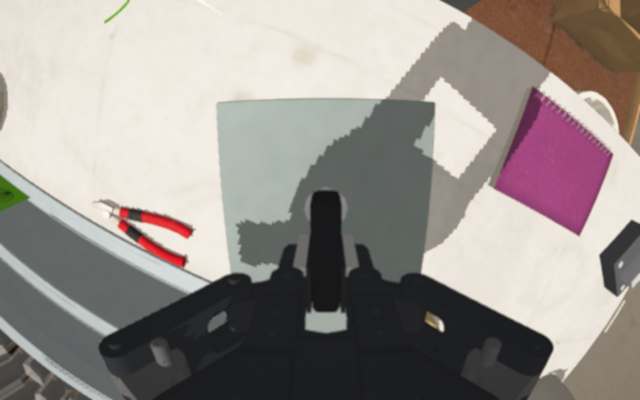

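The cover is well centred above the nest and level. Continue down.

Request:
move_arm(rows=[{"tx":-0.0013,"ty":0.0003,"tz":0.006,"ax":0,"ay":0,"az":0,"jaw":255},{"tx":0,"ty":0,"tz":0.006,"ax":0,"ay":0,"az":0,"jaw":255},{"tx":0,"ty":0,"tz":0,"ax":0,"ay":0,"az":0,"jaw":255}])

```text
time: 21.95
tool_pos: [0.5213, -0.0501, 0.0788]
tool_rot: [0.001, -0.189, 0.982, -0.001]
contact_force: [-0.6, -0.4, -2.5]
gripper_width: 0.146
```

```bash
python3 go.py .5196 -.0499 .066 201.8
```

```text
t 21.95 pos [ 0.5213 -0.0501  0.0788] yaw -158.25 F [-0.6 -0.4 -2.5] w 0.146 q [-0.24 -0.08  1.96 -0.    1.25 -2.19]
shift mm [ 1.5  0.9 12.8] rot deg [-0.15  0.07 -0.05] shift in final axes mm [ 1.5  0.8 12.8]
```

Request:
move_arm(rows=[{"tx":0.0012,"ty":0.0008,"tz":0.003,"ax":-0.1,"ay":0,"az":0,"jaw":255},{"tx":0,"ty":0,"tz":0.003,"ax":0,"ay":0,"az":0,"jaw":255},{"tx":0,"ty":0,"tz":0.002,"ax":0,"ay":0,"az":0,"jaw":255},{"tx":0,"ty":0,"tz":0,"ax":0,"ay":0,"az":0,"jaw":255}])

```text
time: 22.35
tool_pos: [0.5198, -0.0498, 0.07]
tool_rot: [0.001, -0.189, 0.982, -0.0]
contact_force: [0.6, 0.1, -2.0]
gripper_width: 0.144
```

Request:
move_arm(rows=[{"tx":0,"ty":0,"tz":0.003,"ax":0,"ay":0,"az":0,"jaw":255},{"tx":0,"ty":0,"tz":0.002,"ax":0,"ay":0,"az":0,"jaw":255}])

```text
time: 22.55
tool_pos: [0.5202, -0.0499, 0.0651]
tool_rot: [0.001, -0.189, 0.982, -0.0]
contact_force: [0.3, -0.9, -1.1]
gripper_width: 0.144
```

```bash
python3 go.py .5196 -.0499 .0574 201.8
```

```text
t 22.55 pos [ 0.5202 -0.0499  0.0651] yaw -158.25 F [ 0.3 -0.9 -1.1] w 0.144 q [-0.24 -0.06  1.97  0.    1.23 -2.19]
shift mm [0.5 0.2 7.7] rot deg [-0.08  0.11 -0.05] shift in final axes mm [0.5 0.2 7.7]
```

Underside is at 0.042, already over the lip with no contact.

Request:
move_arm(rows=[{"tx":0.0004,"ty":0,"tz":0.003,"ax":0,"ay":0,"az":0,"jaw":255},{"tx":0,"ty":0,"tz":0.002,"ax":0,"ay":0,"az":0,"jaw":255}])

```text
time: 22.75
tool_pos: [0.5198, -0.0501, 0.0597]
tool_rot: [0.001, -0.189, 0.982, -0.0]
contact_force: [0.0, 1.0, -1.7]
gripper_width: 0.148
```

Request:
move_arm(rows=[{"tx":0,"ty":0,"tz":0.002,"ax":0,"ay":0,"az":0,"jaw":255}])

```text
time: 22.85
tool_pos: [0.5198, -0.0501, 0.0575]
tool_rot: [0.001, -0.189, 0.982, -0.001]
contact_force: [-0.1, -0.3, -1.6]
gripper_width: 0.149
```

Request:
move_arm(rows=[{"tx":0,"ty":0,"tz":0.0015,"ax":0,"ay":0,"az":0,"jaw":255}])

```text
time: 22.95
tool_pos: [0.52, -0.0501, 0.0573]
tool_rot: [0.001, -0.189, 0.982, -0.0]
contact_force: [-7.7, 1.8, 14.4]
gripper_width: 0.145
```

Request:
move_arm(rows=[{"tx":0,"ty":0,"tz":0.0015,"ax":0,"ay":0,"az":0,"jaw":255}])

```text
time: 23.05
tool_pos: [0.5202, -0.0502, 0.0573]
tool_rot: [0.001, -0.189, 0.982, -0.0]
contact_force: [-5.4, 1.4, 7.1]
gripper_width: 0.14
```

It's seated at 0.0573, against 0.0574 expected. Release and rise.

Request:
move_arm(rows=[{"tx":0,"ty":0,"tz":0,"ax":0,"ay":0,"az":0,"jaw":255},{"tx":0,"ty":0,"tz":0,"ax":0,"ay":0,"az":0,"jaw":0},{"tx":0,"ty":0,"tz":0,"ax":0,"ay":0,"az":0,"jaw":0},{"tx":0,"ty":0,"tz":0,"ax":0,"ay":0,"az":0,"jaw":0},{"tx":0,"ty":0,"tz":0,"ax":0,"ay":0,"az":0,"jaw":0},{"tx":0,"ty":0,"tz":0,"ax":0,"ay":0,"az":0,"jaw":0},{"tx":0,"ty":0,"tz":-0.02,"ax":0,"ay":0,"az":0,"jaw":0},{"tx":0,"ty":0,"tz":-0.03,"ax":0,"ay":0,"az":0,"jaw":0},{"tx":0,"ty":0,"tz":-0.04,"ax":0,"ay":0,"az":0,"jaw":0},{"tx":-0.01,"ty":0,"tz":-0.04,"ax":0,"ay":0,"az":0,"jaw":0},{"tx":-0.02,"ty":0,"tz":-0.03,"ax":0,"ay":0,"az":0,"jaw":0},{"tx":0,"ty":0,"tz":0,"ax":0,"ay":0,"az":0,"jaw":0}])

```text
time: 24.25
tool_pos: [0.5476, -0.0386, 0.2216]
tool_rot: [-0.0, -0.188, 0.982, 0.0]
contact_force: [-0.2, -0.4, 0.8]
gripper_width: 0.998
```

```bash
python3 - <<'E'
from h import *
c=pgrab('wrist','w16')['color'][:,:,::-1]
S=pgrab('scene','s16')['color'][165:240,270:360,::-1]
D=pgrab('side','d16')['color'][165:230,290:370,::-1]
k=lambda a,x,y:cv2.resize(a,(x,y),interpolation=cv2.INTER_CUBIC)
cv2.imwrite('pics/z16.png',np.vstack([np.hstack([k(S,400,300),k(D,400,300)]),k(c[60:230,215:445],800,300)*1]))
E
python3 go.py .52 -.05 .2 201.8
```

```text
t 24.4 pos [ 0.5432 -0.0385  0.2149] yaw -158.33 F [-1.   0.5 -0.6] w 1.0 q [-0.21 -0.14  1.78 -0.    1.51 -2.16]
shift mm [25.7 -2.2 15.1] rot deg [ 0.37 -0.6  -0.13] shift in final axes mm [25.8 -2.1 14.9]
```

View pics/w16.png

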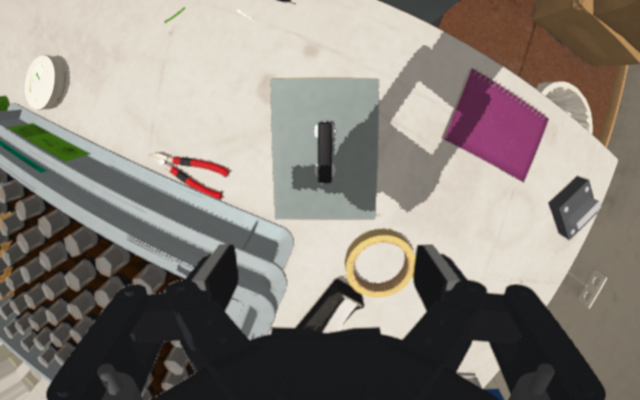

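View pics/z16.png

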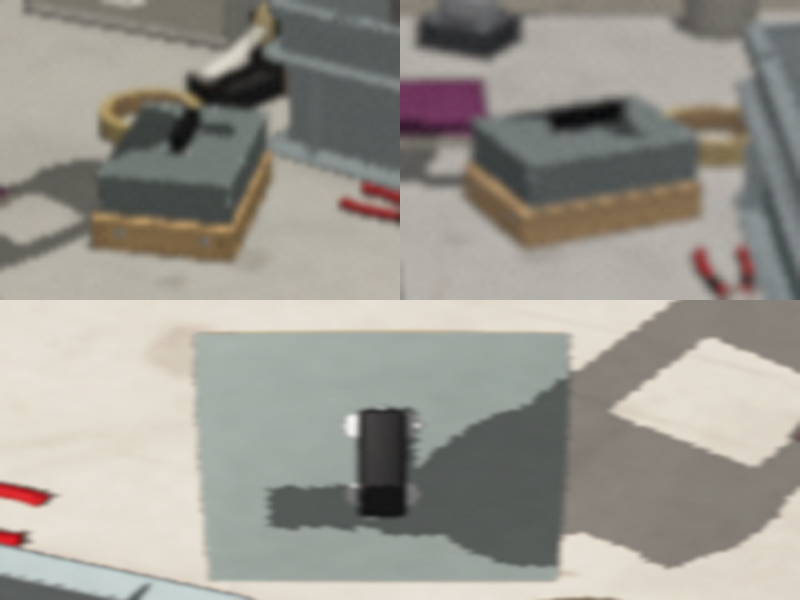

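The cover sits fully down and level in the scene, side and wrist views, and the gripper is clear. Handing in.

```bash
python3 -c "
from plant import manip
print(manip.job_done(), manip.state()['time'])"
```

```text
the job is handed in; nothing more can be done
the job is handed in; nothing more can be done
```

The longer die is in the nest, rib up and pressed flush, and the cover sits over the lip, fully down and level. I handed the job in at about 24.4 s with the gripper clear.

- **Die:** It bottomed against the ejector's lower stop at tool z 0.0271, with 0.0273 expected for flush and 24 N of press. Afterwards the views showed its shoulders level with the rim.
- **Cover:** It came down without binding and stopped at tool z 0.0573, with 0.0574 expected. All three cameras then showed it level on the nest's shoulder. I judged level by eye and by that stop height; I did not measure its tilt.
- **Tool height disagreed:** The real fingertips are about 25 mm higher than the reported TCP. My first grasp therefore closed on air above the rib. I confirmed the offset by triangulating the tips and by touching the rib top, which briefly reached 36 N vertically (about 40 N in all) between the shut fingertips and the die. I corrected for it from then on.
- **Everything else:** I did not touch the short die or any of the other objects, and those visible in the last pictures look unmoved. I made no numerical check of their positions.

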